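Move the recorder cartridges into the archive rack in reverse order

ROBOT

A 6-joint arm with a two-finger parallel gripper is mounted at the origin on the work surface. World frame = base frame: x ahead of the robot, y to its left, z up, the work surface at z = 0. Lengths are in m, angles in rad, forces in N, time in s.
With the tool pointing down it reaches from about 0.3 to 1 m from the base axis. Payload 5.1 kg.
Tool frame: the origin (TCP) lies between the finger pads; the fingertips stand 25 mm ahead of it and the grasp point (between the pads) lies 6 mm ahead of it (arm.nose_length is the distance from the TCP to the fingertips, in m); z points along the fingers, y is the line along which they close (so a half turn about z gives the same grasp; the last joint's range is limited). The gripper opens to 95 mm and grips with 3 to 60 N. Pads are 20 mm wide; open, the fingers measure 119 mm over their backs; the gripper's body (75 mm by 180 mm) begins 59 mm behind the grasp point.
Start: joints at [-1.406, 0.124, 1.65, -0, 1.367, -0.083], TCP at [0.159, -0.63, 0.24] pointing down, gripper open.
Joint ranges: [-2.61, 2.61], [-1.02, 2.33], [0.03, 2.71], [-1.35, 4.49], [0.32, 2.68], [-2.91, 2.91]. Speed limits (rad/s): [2.57, 2.57, 3.14, 3.14, 3.14, 3.14].

INTERFACE

Orientations are given as a unit quaternion [w, x, y, z].
In Python, from cell import arm, capture, sign_off, boxes_of, tip_of gives the robot as it stands. The module is installed in compiled form; this text tells all that it offers.
- The arm moves only by the tool play_rows, never from a script. Its argument "commands" is one flat list of numbers, 7 for each row, row after row: the closure, from -1 (fully open) to 1 (shut), then the shift along the tool's x, y, z in m, then the turn, a rotation vector about the tool's x, y, z in rad. In form: [claw, dx, dy, dz, wx, wy, wz, claw, dx, dy, dz, wx, wy, wz, ...]. A call has 1 to 12 rows; each row is the pose to reach, as a shift and turn from the pose commanded when the call began, along the tool's axes at that moment; what a row does not reach only later rows make up. A row lasts 1/12 s, in which the tool goes at most 41.7 mm and 7.16 degrees, less where a joint would pass 70% of its speed; a pose out of reach is approached as far as the arm can. A call with a gripper value outside its range is refused whole. The fingers move at their own pace and stop on an object; "newtons" is the grip in N (left out, the last holds). Time passes only in rows, so rows that repeat a pose let the fingers close. It gives the time, the measured TCP pose, the force, the opening and the grip force at its end, in the units of the state.
- arm.state(): the state, without advancing time (a new reading comes with each control period).
- capture(name): name is "scene" or "top" or "wrist"; returns a dict with "pixels" (480x640x3 uint8, blue, green, red), "fx", "fy", "cx", "cy" (pixels), "distortion" ([k1, k2, p1, p2, k3] as OpenCV has them; the pictures are not rectified), "rvec" (rotation vector, rad) and "tvec" (3), from world to camera coordinates, as OpenCV has them; the wrist camera has in their place "mount" (4x4, takes a point from camera to tool coordinates, whose origin is the TCP and whose axes are the flange's). Camera axes: x right, y down, z forward; pixel columns grow to the right and rows downward; lengths in m; the calibration is good to about 2 mm. A picture is of the moment at which its call begins: read the wrist's pose just before it. There is no depth.
- sign_off(): hands the job in; it is judged then, once.
Trained networks look in the newest picture that a camera, given by its name, has taken for a name from the list of things; names that differ only in an ending like _2 or _b are one class to them, and where a whole thing is asked for, a point or a joint stands for the part that bears it (a point fixed in the world has none). Each returns a list of dicts, best first, with "p" (0 to 1); they miss things now and then, are a little off and sometimes report something else, mostly with a low value. They report only what shows in the picture. A call takes as long as a camera call. They do not tell look-alikes from the thing itself.
- boxes_of(target, camera): "bbox" ([left, top, right, bottom] in pixels, round what is visible of it).
- tip_of(target, camera): "centre" ([column, row] in pixels: a listed point, or the origin of a listed thing).
The state is a dict: "clock": time; "joint_positions": joint angles; "joint_vel": joint speeds; "tau": joint torques, N m; "tool_pos": TCP position; "tool_rot": TCP orientation; "wrist_force": force on the tool from outside, world axes, zero at the start; "moment": the same for the moment, N m; "width": opening from 0.0 (shut) to 1.0 (fully open); "gripper_force": force on a finger pad.
Only numpy, scipy, OpenCV 4.12 (cv2) and the standard library are available. Lean on these libraries where they do the work, as an engineer would, in place of code of your own. Each camera call takes 0.05 s, during which the arm holds its last target. There are 200 camera calls.

TASK

Move all four data cartridges from the black carrier into the pockets of the grey archive rack in reverse order: the one that stood at the left end of the carrier goes to the right end of the rack, and so on. The blue one is locked by a swing tab: turn the tab aside before you lift it out. Set each cartridge down on the floor of its pocket, upright and roughly centred, without dropping it.

Things in the scene. Friction and masses are not known exactly. Their poses are not given: they have to be found in the camera images.
- cart_red_c (a point): centre (half-way up) of the red data cartridge: an upright box, 70 (its x) x 32 (its y) x 80 mm high (z), about 0.15 to 0.3 kg, loose; pinch it from above across its 32 mm thickness, near its top. At the start it stands in its dock in the carrier.
- cart_yellow_c (a point): centre (half-way up) of the yellow data cartridge: an upright box, 70 (its x) x 32 (its y) x 80 mm high (z), about 0.15 to 0.3 kg, loose; pinch it from above across its 32 mm thickness, near its top. At the start it stands in its dock in the carrier.
- cart_green_c (a point): centre (half-way up) of the green data cartridge: an upright box, 70 (its x) x 32 (its y) x 80 mm high (z), about 0.15 to 0.3 kg, loose; pinch it from above across its 32 mm thickness, near its top. At the start it stands in its dock in the carrier.
- cart_blue_c (a point): centre (half-way up) of the blue data cartridge: an upright box, 70 (its x) x 32 (its y) x 80 mm high (z), about 0.15 to 0.3 kg, loose; pinch it from above across its 32 mm thickness, near its top. At the start it stands in its dock in the carrier; only this one is locked down by the swing tab.
- dock_red: fixed black dock with a red front edge in the black carrier: where the red cartridge stands at the start. Origin: centre of its underside, under the cartridge; row along its y, pitch 72 mm, order varies. Floor 6 mm, wall tops 30 mm above the origin, 3 mm play all round; cartridge centre 46, top 86 mm above the origin.
- dock_yellow: fixed black dock with a yellow front edge in the black carrier: where the yellow cartridge stands at the start. Origin: centre of its underside, under the cartridge; row along its y, pitch 72 mm, order varies. Floor 6 mm, wall tops 30 mm above the origin, 3 mm play all round; cartridge centre 46, top 86 mm above the origin.
- dock_green: fixed black dock with a green front edge in the black carrier: where the green cartridge stands at the start. Origin: centre of its underside, under the cartridge; row along its y, pitch 72 mm, order varies. Floor 6 mm, wall tops 30 mm above the origin, 3 mm play all round; cartridge centre 46, top 86 mm above the origin.
- dock_blue: fixed black dock with a blue front edge in the black carrier: where the blue cartridge stands at the start. Origin: centre of its underside, under the cartridge; row along its y, pitch 72 mm, order varies. Floor 6 mm, wall tops 30 mm above the origin, 3 mm play all round; cartridge centre 46, top 86 mm above the origin. A post at x = +56 mm bears the tab.
- tab (a joint): steel swing tab's angle, rad, + = counterclockwise from above, -1.7 to 1.7, stays put, light. Vertical pivot at blue dock's x = +56 mm; at 0 it points to dock -x over the cartridge. 46 long, 14 wide, 89 to 94 mm above dock origin. Orange upright 12 mm peg on it 34 mm from the pivot, 94 to 110 mm above dock origin. Past 1.2 either way the cartridge is free.
- rack: fixed grey archive rack, 98 (x) x 320 (y) x 36 mm high, empty at the start; four white-floored pockets in a row along its y, centred at y = -114, -38, +38, +114 mm, x = 0. Origin: centre of its underside. Pocket 86 (x) x 48 (y) mm inside, floor 10 mm, wall tops 36 mm above the origin; a standing cartridge's centre is 50 mm above it.
Things that resemble listed ones, but are neither listed nor needed, are in the scene too. Of the things that look like the part that bears cart_red_c, the smallest one is meant.

How it is judged:
At the end, for the whole second after the job is handed in: All four stand in pockets of the rack, order reversed from that of their docks; each centre within 12 mm of the pocket centre along rack x and y and 6 mm of seated height, tilt under 0.12 rad, at rest (0.02 m/s, 0.2 rad/s) (x of cart_red_c in the frame of rack between -0.012 and 0.012 m and z of cart_red_c in the frame of rack between 0.044 and 0.056 m and angle between each of cart_red_c, cart_yellow_c, cart_green_c, cart_blue_c's own z axis and vertical below 0.12 rad and (y of cart_red_c in the frame of rack between -0.126 and -0.102 m or y of cart_red_c in the frame of rack between -0.05 and -0.026 m or y of cart_red_c in the frame of rack between 0.026 and 0.05 m or y of cart_red_c in the frame of rack between 0.102 and 0.126 m) and linear speed of each of cart_red, cart_yellow, cart_green, cart_blue below 0.02 m/s and angular speed of each of cart_red, cart_yellow, cart_green, cart_blue below 0.2 rad/s and x of cart_yellow_c in the frame of rack between -0.012 and 0.012 m and z of cart_yellow_c in the frame of rack between 0.044 and 0.056 m and (y of cart_yellow_c in the frame of rack between -0.126 and -0.102 m or y of cart_yellow_c in the frame of rack between -0.05 and -0.026 m or y of cart_yellow_c in the frame of rack between 0.026 and 0.05 m or y of cart_yellow_c in the frame of rack between 0.102 and 0.126 m) and x of cart_green_c in the frame of rack between -0.012 and 0.012 m and z of cart_green_c in the frame of rack between 0.044 and 0.056 m and (y of cart_green_c in the frame of rack between -0.126 and -0.102 m or y of cart_green_c in the frame of rack between -0.05 and -0.026 m or y of cart_green_c in the frame of rack between 0.026 and 0.05 m or y of cart_green_c in the frame of rack between 0.102 and 0.126 m) and x of cart_blue_c in the frame of rack between -0.012 and 0.012 m and z of cart_blue_c in the frame of rack between 0.044 and 0.056 m and (y of cart_blue_c in the frame of rack between -0.126 and -0.102 m or y of cart_blue_c in the frame of rack between -0.05 and -0.026 m or y of cart_blue_c in the frame of rack between 0.026 and 0.05 m or y of cart_blue_c in the frame of rack between 0.102 and 0.126 m) and ((y of dock_red in the frame of dock_yellow above 0 m and y of cart_red_c in the frame of rack below -0.076 m and y of cart_yellow_c in the frame of rack above -0.076 m) or (y of dock_red in the frame of dock_yellow above 0 m and y of cart_red_c in the frame of rack below 0 m and y of cart_yellow_c in the frame of rack above 0 m) or (y of dock_red in the frame of dock_yellow above 0 m and y of cart_red_c in the frame of rack below 0.076 m and y of cart_yellow_c in the frame of rack above 0.076 m) or (y of dock_red in the frame of dock_yellow below 0 m and y of cart_yellow_c in the frame of rack below -0.076 m and y of cart_red_c in the frame of rack above -0.076 m) or (y of dock_red in the frame of dock_yellow below 0 m and y of cart_yellow_c in the frame of rack below 0 m and y of cart_red_c in the frame of rack above 0 m) or (y of dock_red in the frame of dock_yellow below 0 m and y of cart_yellow_c in the frame of rack below 0.076 m and y of cart_red_c in the frame of rack above 0.076 m)) and ((y of dock_red in the frame of dock_green above 0 m and y of cart_red_c in the frame of rack below -0.076 m and y of cart_green_c in the frame of rack above -0.076 m) or (y of dock_red in the frame of dock_green above 0 m and y of cart_red_c in the frame of rack below 0 m and y of cart_green_c in the frame of rack above 0 m) or (y of dock_red in the frame of dock_green above 0 m and y of cart_red_c in the frame of rack below 0.076 m and y of cart_green_c in the frame of rack above 0.076 m) or (y of dock_red in the frame of dock_green below 0 m and y of cart_green_c in the frame of rack below -0.076 m and y of cart_red_c in the frame of rack above -0.076 m) or (y of dock_red in the frame of dock_green below 0 m and y of cart_green_c in the frame of rack below 0 m and y of cart_red_c in the frame of rack above 0 m) or (y of dock_red in the frame of dock_green below 0 m and y of cart_green_c in the frame of rack below 0.076 m and y of cart_red_c in the frame of rack above 0.076 m)) and ((y of dock_red in the frame of dock_blue above 0 m and y of cart_red_c in the frame of rack below -0.076 m and y of cart_blue_c in the frame of rack above -0.076 m) or (y of dock_red in the frame of dock_blue above 0 m and y of cart_red_c in the frame of rack below 0 m and y of cart_blue_c in the frame of rack above 0 m) or (y of dock_red in the frame of dock_blue above 0 m and y of cart_red_c in the frame of rack below 0.076 m and y of cart_blue_c in the frame of rack above 0.076 m) or (y of dock_red in the frame of dock_blue below 0 m and y of cart_blue_c in the frame of rack below -0.076 m and y of cart_red_c in the frame of rack above -0.076 m) or (y of dock_red in the frame of dock_blue below 0 m and y of cart_blue_c in the frame of rack below 0 m and y of cart_red_c in the frame of rack above 0 m) or (y of dock_red in the frame of dock_blue below 0 m and y of cart_blue_c in the frame of rack below 0.076 m and y of cart_red_c in the frame of rack above 0.076 m)) and ((y of dock_yellow in the frame of dock_green above 0 m and y of cart_yellow_c in the frame of rack below -0.076 m and y of cart_green_c in the frame of rack above -0.076 m) or (y of dock_yellow in the frame of dock_green above 0 m and y of cart_yellow_c in the frame of rack below 0 m and y of cart_green_c in the frame of rack above 0 m) or (y of dock_yellow in the frame of dock_green above 0 m and y of cart_yellow_c in the frame of rack below 0.076 m and y of cart_green_c in the frame of rack above 0.076 m) or (y of dock_yellow in the frame of dock_green below 0 m and y of cart_green_c in the frame of rack below -0.076 m and y of cart_yellow_c in the frame of rack above -0.076 m) or (y of dock_yellow in the frame of dock_green below 0 m and y of cart_green_c in the frame of rack below 0 m and y of cart_yellow_c in the frame of rack above 0 m) or (y of dock_yellow in the frame of dock_green below 0 m and y of cart_green_c in the frame of rack below 0.076 m and y of cart_yellow_c in the frame of rack above 0.076 m)) and ((y of dock_yellow in the frame of dock_blue above 0 m and y of cart_yellow_c in the frame of rack below -0.076 m and y of cart_blue_c in the frame of rack above -0.076 m) or (y of dock_yellow in the frame of dock_blue above 0 m and y of cart_yellow_c in the frame of rack below 0 m and y of cart_blue_c in the frame of rack above 0 m) or (y of dock_yellow in the frame of dock_blue above 0 m and y of cart_yellow_c in the frame of rack below 0.076 m and y of cart_blue_c in the frame of rack above 0.076 m) or (y of dock_yellow in the frame of dock_blue below 0 m and y of cart_blue_c in the frame of rack below -0.076 m and y of cart_yellow_c in the frame of rack above -0.076 m) or (y of dock_yellow in the frame of dock_blue below 0 m and y of cart_blue_c in the frame of rack below 0 m and y of cart_yellow_c in the frame of rack above 0 m) or (y of dock_yellow in the frame of dock_blue below 0 m and y of cart_blue_c in the frame of rack below 0.076 m and y of cart_yellow_c in the frame of rack above 0.076 m)) and ((y of dock_green in the frame of dock_blue above 0 m and y of cart_green_c in the frame of rack below -0.076 m and y of cart_blue_c in the frame of rack above -0.076 m) or (y of dock_green in the frame of dock_blue above 0 m and y of cart_green_c in the frame of rack below 0 m and y of cart_blue_c in the frame of rack above 0 m) or (y of dock_green in the frame of dock_blue above 0 m and y of cart_green_c in the frame of rack below 0.076 m and y of cart_blue_c in the frame of rack above 0.076 m) or (y of dock_green in the frame of dock_blue below 0 m and y of cart_blue_c in the frame of rack below -0.076 m and y of cart_green_c in the frame of rack above -0.076 m) or (y of dock_green in the frame of dock_blue below 0 m and y of cart_blue_c in the frame of rack below 0 m and y of cart_green_c in the frame of rack above 0 m) or (y of dock_green in the frame of dock_blue below 0 m and y of cart_blue_c in the frame of rack below 0.076 m and y of cart_green_c in the frame of rack above 0.076 m))); the robot touches nothing.
It fails at once if the red cartridge is dropped (moves faster than 0.6 m/s while no finger holds it) (linear speed of cart_red above 0.6 m/s and contact force between the fingers and cart_red below 0.3 N).
It fails at once if the yellow cartridge is dropped (moves faster than 0.6 m/s while no finger holds it) (linear speed of cart_yellow above 0.6 m/s and contact force between the fingers and cart_yellow below 0.3 N).
It fails at once if the green cartridge is dropped (moves faster than 0.6 m/s while no finger holds it) (linear speed of cart_green above 0.6 m/s and contact force between the fingers and cart_green below 0.3 N).
It fails at once if the blue cartridge is dropped (moves faster than 0.6 m/s while no finger holds it) (linear speed of cart_blue above 0.6 m/s and contact force between the fingers and cart_blue below 0.3 N).
It also fails if it takes over 104 s, if anything falls off the work surface, if the arm or the gripper's body presses on something with over 40 N, if the wrist force passes 120 N, or if a joint passes its speed limit or range.

## Working session

There is one attempt and no reset: what is moved stays moved. The work goes in short steps, Python scripts to look and compute and a tool call to move; the robot and the scene stay as the last step left them, time stands still between calls to the robot, and variables do not carry over. Pictures are saved under pics/ and viewed, at most 14 in all, crops included, and the job is handed in when it is done.

Besides the shell and the picture viewer there is one more tool, called after "Request:" by a JSON object that holds its "op" and its "data". play_rows: Moves the arm, as the interface text tells. Its arguments: {"type":"object","properties":{"commands":{"type":"array"},"newtons":{"type":"number"}},"required":["commands"]}

```bash
mkdir -p pics; python3 - <<'E'
from cell import *
import cv2
s=arm.state(); print(s['clock'],s['tool_pos'],s['tool_rot'],arm.nose_length)
for n in("scene","top"):
    c=capture(n); cv2.imwrite(f"pics/{n}0.png",c['pixels'])
    print(n,c['fx'],c['fy'],c['cx'],c['cy'],c['distortion'],c['rvec'],c['tvec'])
    for t in("cart_red_c","cart_yellow_c","cart_green_c","cart_blue_c","rack","dock_red","dock_blue","dock_green","dock_yellow"):
        print(t,[(round(d['p'],2),[int(v) for v in d['centre']]) for d in tip_of(t,n)])
E
```

```text
0.0 [ 0.15929776 -0.62958839  0.23841565] [-1.02093271e-03  9.92332653e-01  1.23591508e-01 -4.65651304e-05] 0.025
scene 600.6150411092292 600.6150411092292 321.26561377657487 231.80144071937286 [-0.099044  0.        0.        0.        0.      ] [ 2.00818908  1.13323685 -0.52751955] [-0.41263309 -0.21609758  1.30099986]
cart_red_c [(0.97, [400, 209]), (0.96, [315, 262]), (0.78, [490, 240]), (0.15, [275, 302])]
cart_yellow_c [(0.89, [187, 327])]
cart_green_c [(0.87, [233, 302])]
cart_blue_c [(0.59, [278, 284]), (0.27, [234, 302])]
rack [(0.76, [213, 255]), (0.53, [280, 304])]
dock_red [(0.9, [317, 283])]
dock_blue [(0.97, [277, 305]), (0.58, [192, 346]), (0.24, [314, 285])]
dock_green [(0.62, [236, 327])]
dock_yellow [(0.78, [191, 346])]
top 611.2306001887498 611.2306001887498 321.261613286261 235.28065193738655 [0.06760763 0.         0.         0.         0.        ] [ 2.09593125 -2.15372573  0.21277614] [0.10239386 0.59357674 1.02027847]
cart_red_c [(0.87, [314, 220]), (0.8, [203, 242]), (0.73, [170, 172])]
cart_yellow_c [(0.69, [434, 208])]
cart_green_c [(0.73, [397, 212])]
cart_blue_c [(0.7, [431, 211]), (0.59, [355, 214]), (0.18, [316, 226])]
rack [(0.94, [380, 309])]
dock_red [(0.69, [315, 225])]
dock_blue [(0.67, [357, 220])]
dock_green [(0.55, [392, 217])]
dock_yellow [(0.87, [432, 209])]
```

View pics/scene0.png

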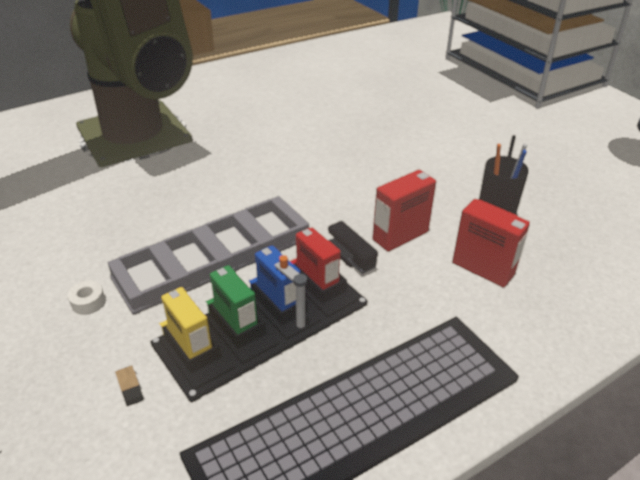

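View pics/top0.png

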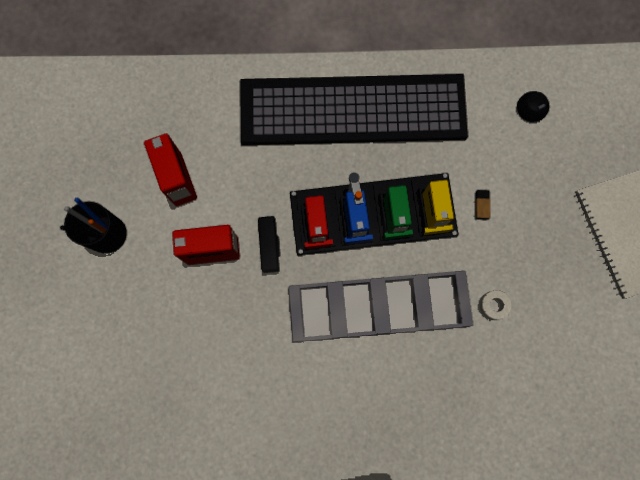

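The top view shows the carrier row, left to right: red (316,218), blue (356,215), green (399,210) and yellow (438,205). The tab pivot is at (354,178) and its orange peg at (358,196). The rack has four empty pockets around (380,307).

Possible matches for the red cartridge:
- the one in the carrier, top (316,218)
- a loose box at (205,243)
- a loose box at (170,170)

The one in the carrier is the smallest, so I choose it. I'll check that in a crop.

```bash
cat > h.py <<'E'
import numpy as np,cv2
def cam(c): return np.array([[c['fx'],0,c['cx']],[0,c['fy'],c['cy']],[0,0,1]]),np.array(c['distortion'])
def ray(c,px,z,RT=None):
    K,D=cam(c)
    R,t=RT if RT else (cv2.Rodrigues(np.array(c['rvec'],float))[0],np.array(c['tvec'],float))
    u=cv2.undistortPoints(np.array(px,float).reshape(-1,1,2),K,D).reshape(-1,2)
    d=np.c_[u,np.ones(len(u))]@R; o=-R.T@t
    return o+d*((z-o[2])/d[:,2])[:,None]
def proj(c,P,RT=None):
    K,D=cam(c)
    R,t=RT if RT else (cv2.Rodrigues(np.array(c['rvec'],float))[0],np.array(c['tvec'],float))
    return cv2.projectPoints(np.array(P,float).reshape(-1,3),cv2.Rodrigues(R)[0],t,K,D)[0].reshape(-1,2)
def qR(q):
    from scipy.spatial.transform import Rotation as S
    return S.from_quat([q[1],q[2],q[3],q[0]]).as_matrix()
def wristRT(c,s):
    M=np.array(c['mount']);T=np.eye(4);T[:3,:3]=qR(s['tool_rot']);T[:3,3]=s['tool_pos']
    I=np.linalg.inv(T@M);return I[:3,:3],I[:3,3]
E
python3 - <<'E'
from cell import *
from h import *
c=capture("top");im=c['pixels']
# crude
print(ray(c,[[315,225],[357,220],[392,217],[432,209]],0.0),ray(c,[[380,309]],0))
crop=cv2.resize(im[160:350,260:500],None,fx=3.2,fy=3.15,interpolation=cv2.INTER_CUBIC)
cv2.imwrite("pics/c1.png",cv2.convertScaleAbs(crop,alpha=1.3))
# rack white pockets
hsv=cv2.cvtColor(im,cv2.COLOR_BGR2HSV)
hue={'red':(0,6),'green':(50,80),'blue':(105,122),'yellow':(22,32)}
for k,(a,b) in hue.items():
    m=cv2.inRange(hsv,(a,140,60),(b,255,255)); m[:, :280]=0;m[:,480:]=0
    n,l,st,ce=cv2.connectedComponentsWithStats(m)
    print(k,[(st[i].tolist(),ce[i].round(1).tolist()) for i in range(1,n) if st[i,4]>60])
E
```

```text
[[ 0.62687354  0.09668321  0.        ]
 [ 0.63431949  0.018125    0.        ]
 [ 0.63829884 -0.04737641  0.        ]
 [ 0.65158449 -0.12275688  0.        ]] [[ 0.46824183 -0.01704736  0.        ]]
red [([306, 196, 22, 41, 677], [316.2, 214.9]), ([304, 239, 29, 8, 120], [318.8, 243.0])]
green [([389, 186, 22, 40, 612], [399.5, 204.0]), ([385, 230, 28, 7, 86], [399.0, 233.4])]
blue [([346, 190, 24, 41, 544], [357.1, 211.9]), ([345, 234, 28, 8, 126], [358.8, 238.0])]
yellow [([430, 180, 24, 41, 706], [441.2, 199.0]), ([425, 224, 28, 9, 146], [438.6, 228.3])]
```

View pics/c1.png

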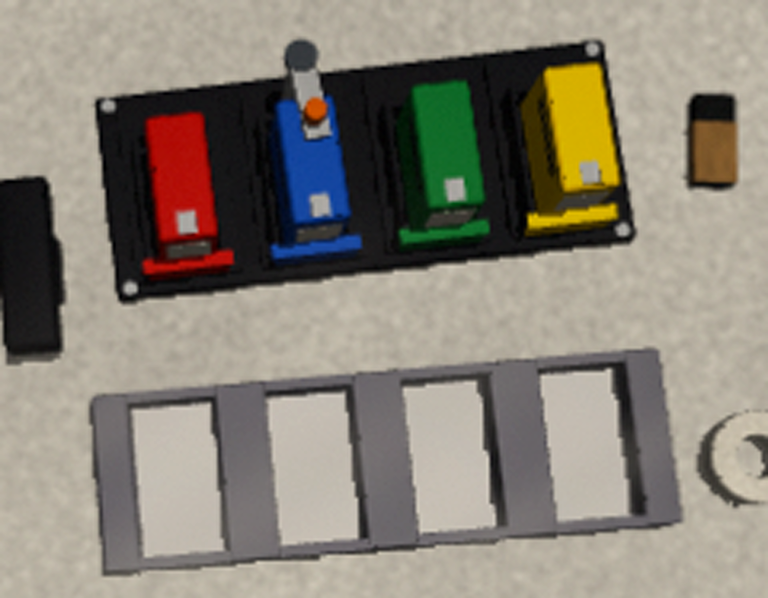

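The crop shows red (175,180), blue under the tab (orange peg at 315,110), green (445,140) and yellow (575,125). The rack's outer corners are at (93,397), (657,350), (681,523) and (105,573). So red goes to the right-end pocket (y=-114), blue to -38, green to +38 and yellow to +114.

```bash
cat > fit.py <<'E'
from cell import *
from h import *
from scipy.optimize import least_squares
hue={'red':(0,6),'green':(45,85),'blue':(103,125),'yellow':(20,34)}
off={'red':108,'blue':36,'green':-36,'yellow':-108}
cams={n:capture(n) for n in("top","scene")}
def T(p,P):
    x,y,a=p; P=np.array(P,float); c,s=np.cos(a),np.sin(a)
    return np.c_[x+c*P[:,0]-s*P[:,1],y+s*P[:,0]+c*P[:,1],P[:,2]]
obs=[]
for n,c in cams.items():
    hsv=cv2.cvtColor(c['pixels'],cv2.COLOR_BGR2HSV)
    for k,(a,b) in hue.items():
        m=cv2.inRange(hsv,(a,120,35),(b,255,255))
        if n=="top": m[:,:280]=0;m[:,480:]=0
        else: m[:,350:]=0;m[:200]=0;m[380:]=0;m[:,:150]=0
        nn,l,st,ce=cv2.connectedComponentsWithStats(m)
        i=1+np.argmax(st[1:,4]); h=cv2.convexHull(np.argwhere(l==i)[:,::-1].astype(np.float32))
        M=cv2.moments(h); obs.append((n,k,np.array([M['m10']/M['m00'],M['m01']/M['m00']]),M['m00']))
def pr(p,n,k):
    P=[[sx*.035,off[k]/1000+sy*.016,z] for sx in(-1,1) for sy in(-1,1) for z in(.032,.086)]
    h=cv2.convexHull(proj(cams[n],T(p,P)).astype(np.float32));M=cv2.moments(h)
    return np.array([M['m10']/M['m00'],M['m01']/M['m00']]),M['m00']
for use in(("top",),("scene",),("top","scene")):
    f=lambda p:np.concatenate([pr(p,n,k)[0]-o for n,k,o,_ in obs if n in use])
    r=least_squares(f,[.64,-.01,.08],diff_step=1e-3,x_scale=[.1,.1,.1]);print(use,r.x.round(4),r.fun.round(1))
print([(n,k,int(A),int(pr(r.x,n,k)[1])) for n,k,o,A in obs])
px=np.array([[93,397],[657,350],[681,523],[105,573]])/[3.2,3.15]+[260,160]
C=[[.049,.16,.036],[.049,-.16,.036],[-.049,-.16,.036],[-.049,.16,.036]]
r2=least_squares(lambda p:(proj(cams['top'],T(p,C))-px).ravel(),[.47,-.02,.08]);print('rack',r2.x.round(4),r2.fun.round(1))
im=cams['top']['pixels'].copy()
for k,o in off.items():
    for q in proj(cams['top'],T(r.x,[[sx*.035,o/1000+sy*.016,.086] for sx in(-1,1) for sy in(-1,1)])): im[tuple(q.round().astype(int)[::-1])]=(255,0,255)
for y in(-.114,-.038,.038,.114):
    for q in proj(cams['top'],T(r2.x,[[sx*.043,y+sy*.024,.036] for sx in(-1,1) for sy in(-1,1)])): im[tuple(q.round().astype(int)[::-1])]=(255,0,255)
cv2.imwrite("pics/c2.png",cv2.resize(im[160:350,260:500],None,fx=3.2,fy=3.15,interpolation=cv2.INTER_NEAREST))
E
python3 fit.py
```

```text
('top',) [ 0.635  -0.0145  0.1033] [ 0.8 -3.7 -1.7  3.7  0.4  3.7  0.5 -3.6]
('scene',) [ 0.6181 -0.0086  0.082 ] [-1.6 -1.7 -0.8 10.   2.9 -3.  -0.5 -5.3]
('top', 'scene') [ 0.6273 -0.012   0.0901] [-0.6 -0.2 -2.9  8.2 -0.9  7.7 -0.5  1.4 -0.7  2.2 -0.1 15.   3.7  1.5
  0.   0.4]
[('top', 'red', 1186, 846), ('top', 'green', 708, 1002), ('top', 'blue', 754, 923), ('top', 'yellow', 1427, 1082), ('scene', 'red', 1976, 1892), ('scene', 'green', 761, 2022), ('scene', 'blue', 1730, 1963), ('scene', 'yellow', 2359, 2065)]
rack [ 0.4713 -0.0136  0.0597] [-2.1 -0.1  1.7 -0.6  1.9  0.2 -1.5  0.3]
```

View pics/c2.png

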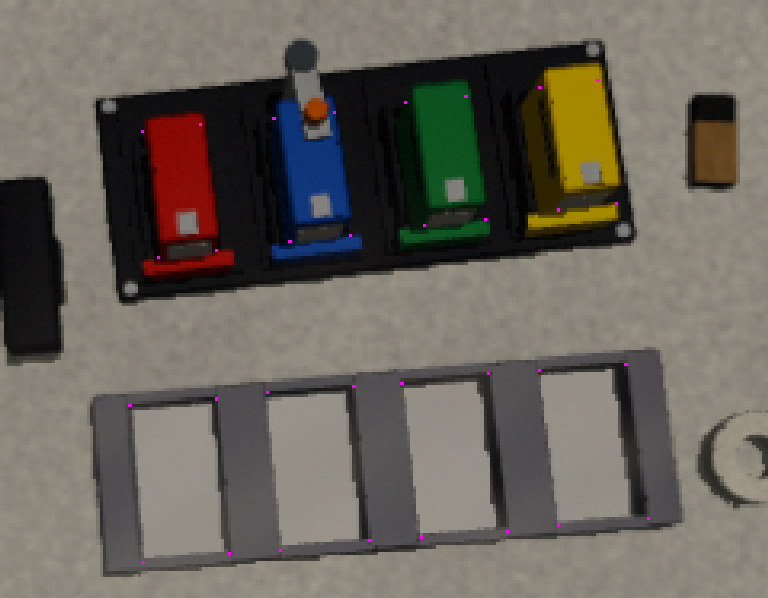

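The magenta points match the rack pockets. The cartridge fit is off by about 3 px, because the dock edges merged into the masks. I'll refit the carrier from top-face corners read off the picture.

```bash
cat >> h.py <<'E'
def T(p,P):
    x,y,a=p; P=np.array(P,float).reshape(-1,3); c,s=np.cos(a),np.sin(a)
    return np.c_[x+c*P[:,0]-s*P[:,1],y+s*P[:,0]+c*P[:,1],P[:,2]]
def go(s,p,yaw):
    "shift/rotvec in tool axes from state s to world p with tool x at yaw, pointing down"
    from scipy.spatial.transform import Rotation as S
    R=qR(s['tool_rot']);c,q=np.cos(yaw),np.sin(yaw)
    Rt=np.array([[c,q,0],[q,-c,0],[0,0,-1.]])
    return (R.T@(np.array(p)-s['tool_pos'])).round(4),S.from_matrix(R.T@Rt).as_rotvec().round(4)
E
python3 - <<'E'
from cell import *
from h import *
from scipy.optimize import least_squares
c=capture("top")
px=np.array([[147,118],[203,113],[157,243],[215,236],[275,105],[332,98],[288,230],[350,218],[411,87],[465,82],[425,212],[483,203],[545,70],[600,65],[560,196],[617,187]])/[3.2,3.15]+[260,160]
C=[[sx*.035,o+sy*.016,.086] for o in(.108,.036,-.036,-.108) for sx in(1,-1) for sy in(1,-1)]
r=least_squares(lambda p:(proj(c,T(p,C))-px).ravel(),[.64,-.01,.08]);print(r.x.round(4),r.fun.round(1))
s=arm.state()
print(go(s,T(r.x,[[-.0,.036,.25]])[0],r.x[2]))
print(capture('wrist')['mount'])
E
```

```text
[ 0.6345 -0.0138  0.0932] [-1.   0.1 -0.1 -0.4  0.6 -0.2  1.1 -0.2  0.2 -0.6  0.7 -0.5  1.4 -1.
  0.5  0.6 -1.2  0.3  0.2 -0.2  0.2 -0.2  0.5  0.5 -2.   0.9 -0.9  0.3
 -0.4 -0.   0.2  0.6]
(array([ 0.6173, -0.5166, -0.0104]), array([-0.    , -0.    ,  0.1546]))
[[-4.65858574e-04 -9.58523754e-01 -2.85012275e-01  7.98951030e-02]
 [ 9.99999786e-01 -3.15622087e-04 -5.73053235e-04 -1.29479083e-03]
 [ 4.59328968e-04 -2.85012481e-01  9.58523696e-01 -1.45993565e-01]
 [ 0.00000000e+00  0.00000000e+00  0.00000000e+00  1.00000000e+00]]
```

Request:
{"op": "play_rows", "data": {"commands": [-0.5, 0.617, -0.517, -0.06, 0, 0, 0.155, -0.5, 0.617, -0.517, -0.06, 0, 0, 0.155, -0.5, 0.617, -0.517, -0.06, 0, 0, 0.155, -0.5, 0.617, -0.517, -0.06, 0, 0, 0.155, -0.5, 0.617, -0.517, -0.06, 0, 0, 0.155, -0.5, 0.617, -0.517, -0.06, 0, 0, 0.155, -0.5, 0.617, -0.517, -0.06, 0, 0, 0.155, -0.5, 0.617, -0.517, -0.06, 0, 0, 0.155, -0.5, 0.617, -0.517, -0.06, 0, 0, 0.155, -0.5, 0.617, -0.517, -0.06, 0, 0, 0.155, -0.5, 0.617, -0.517, -0.06, 0, 0, 0.155, -0.5, 0.617, -0.517, -0.06, 0, 0, 0.155]}}

```text
clock: 2.25
tool_pos: [0.4522, -0.2241, 0.2774]
tool_rot: [0.0, 0.999, 0.046, 0.0]
wrist_force: [1.4, -0.4, 0.9]
width: 0.745
gripper_force: 0.0
```

```bash
python3 - <<'E'
from cell import *
from h import *
s=arm.state();print(s['clock'],s['tool_pos'],s['width'])
print(go(s,T((.6345,-.0138,.0932),[[-.06,.0,.30]])[0],.0932))
E
```

```text
2.25 [ 0.45215812 -0.22407745  0.27741038] 0.7452137674007449
(array([ 0.141 , -0.1925, -0.0226]), array([ 0.0007, -0.0009, -0.0005]))
```

Request:
{"op": "play_rows", "data": {"commands": [-0.5, 0.14, -0.193, -0.02, 0, 0, 0, -0.5, 0.14, -0.193, -0.02, 0, 0, 0, -0.5, 0.14, -0.193, -0.02, 0, 0, 0, -0.5, 0.14, -0.193, -0.02, 0, 0, 0, -0.5, 0.14, -0.193, -0.02, 0, 0, 0, -0.5, 0.14, -0.193, -0.02, 0, 0, 0, -0.5, 0.14, -0.193, -0.02, 0, 0, 0, -0.5, 0.14, -0.193, -0.02, 0, 0, 0]}}

```text
clock: 2.92
tool_pos: [0.5733, -0.0194, 0.2968]
tool_rot: [0.0, 0.999, 0.048, -0.0]
wrist_force: [0.3, 0.4, 0.8]
width: 0.746
gripper_force: 0.0
```

```bash
python3 - <<'E'
from cell import *
from h import *
s=arm.state();print(s['clock'],s['tool_pos'])
c=capture('wrist');RT=wristRT(c,s);im=c['pixels'].copy();np.save('w1.npy',im)
D=(.6345,-.0138,.0932);K=(.4713,-.0136,.0597)
P=[[sx*.035,o+sy*.016,.086] for o in(.108,.036,-.036,-.108) for sx in(1,-1) for sy in(1,-1)]
for q in proj(c,T(D,P),RT): cv2.circle(im,tuple(int(v) for v in q.round()),2,(255,0,255),-1)
for q in proj(c,T(K,[[sx*.043,y+sy*.024,.036] for y in(-.114,-.038,.038,.114) for sx in(-1,1) for sy in(-1,1)]),RT): cv2.circle(im,tuple(int(v) for v in q.round()),2,(0,200,255),-1)
cv2.circle(im,tuple(int(v) for v in proj(c,T(D,[[.022,.036,.11]]),RT)[0]),3,(0,255,0),-1)
cv2.imwrite('pics/w1.png',im)
E
```

```text
2.9167 [ 0.57328307 -0.01944541  0.29679258]
```

View pics/w1.png

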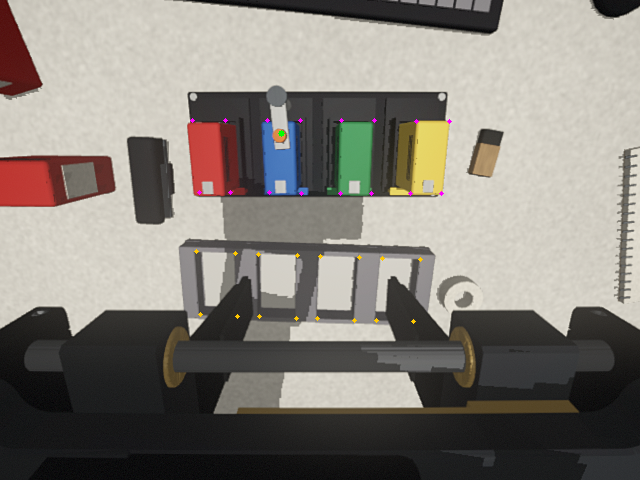

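The wrist view agrees with the fits: cartridge tops within about 3 px, the green dot on the peg at (280,135), and the rack within a few mm. Next is the tab: straddle the peg and swing it towards -y while turning the tool with it.

```bash
python3 - <<'E'
from cell import *
from h import *
s=arm.state();print(s['clock'],s['joint_positions'])
D=(.6345,-.0138,.0932)
print(go(s,T(D,[[.022,.036,.16]])[0],.0932),go(s,T(D,[[.022,.036,.1235]])[0],.0932))
E
```

```text
2.9667 [-1.29238442e-01 -7.46557406e-02  1.75719722e+00 -5.47907376e-04
  1.45954064e+00  1.34762322e+00]
(array([ 0.0842, -0.037 ,  0.1366]), array([0.0004, 0.0006, 0.0008])) (array([ 0.0842, -0.037 ,  0.1731]), array([0.0004, 0.0006, 0.0008]))
```

Request:
{"op": "play_rows", "data": {"commands": [-0.5, 0.084, -0.037, 0.08, 0, 0, 0, -0.5, 0.084, -0.037, 0.08, 0, 0, 0, -0.5, 0.084, -0.037, 0.08, 0, 0, 0, -0.5, 0.084, -0.037, 0.12, 0, 0, 0, -0.5, 0.084, -0.037, 0.15, 0, 0, 0, -0.5, 0.084, -0.037, 0.165, 0, 0, 0, -0.5, 0.084, -0.037, 0.173, 0, 0, 0, -0.5, 0.084, -0.037, 0.173, 0, 0, 0, 0.4, 0.084, -0.037, 0.173, 0, 0, 0, 0.66, 0.084, -0.037, 0.173, 0, 0, 0, 0.66, 0.084, -0.037, 0.173, 0, 0, 0, 0.66, 0.084, -0.037, 0.173, 0, 0, 0], "newtons": 5}}

```text
clock: 3.97
tool_pos: [0.6542, 0.0237, 0.1262]
tool_rot: [0.0, 0.999, 0.046, 0.002]
wrist_force: [0.4, 0.6, 0.1]
width: 0.53
gripper_force: 0.0
```

```bash
python3 - <<'E'
from cell import *
from h import *
s=arm.state();print(s['clock'],s['width'],s['gripper_force'],s['wrist_force'])
c=capture('wrist');cv2.imwrite('pics/w2.png',cv2.resize(c['pixels'][150:480,100:540],None,fx=1.7,fy=1.7))
D=(.6345,-.0138,.0932)
for t in np.arange(.12,1.45,.12):
    d,w=go(s,T(D,[[.056-.034*np.cos(t),.036-.034*np.sin(t),.1235]])[0],.0932+t);print(t.round(2),d.round(3),w.round(3))
E
```

```text
3.9667 0.5298656856094938 0.0 [0.35973545 0.57728022 0.13336049]
0.12 [-0.001  0.004  0.003] [ 0.001 -0.004 -0.12 ]
0.24 [-0.     0.008  0.003] [ 0.001 -0.004 -0.24 ]
0.36 [0.001 0.012 0.003] [ 0.001 -0.004 -0.36 ]
0.48 [0.003 0.015 0.003] [ 0.001 -0.003 -0.48 ]
0.6 [0.005 0.019 0.003] [ 0.002 -0.003 -0.6  ]
0.72 [0.007 0.022 0.003] [ 0.002 -0.003 -0.72 ]
0.84 [0.01  0.025 0.003] [ 0.002 -0.003 -0.84 ]
0.96 [0.013 0.027 0.003] [ 0.002 -0.003 -0.96 ]
1.08 [0.017 0.03  0.003] [ 0.002 -0.003 -1.08 ]
1.2 [0.021 0.031 0.003] [ 0.003 -0.003 -1.2  ]
1.32 [0.024 0.032 0.003] [ 0.003 -0.003 -1.32 ]
1.44 [0.028 0.033 0.003] [ 0.003 -0.003 -1.44 ]
```

View pics/w2.png

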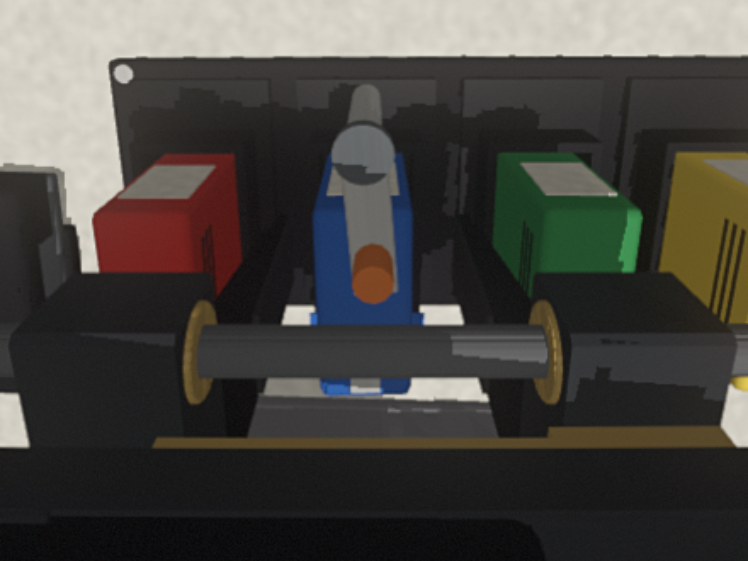

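The view shows the peg (372,270) midway between the still-closing fingers, with the post cap at (362,150). I'll finish closing.

Request:
{"op": "play_rows", "data": {"commands": [0.66, 0, 0, 0, 0, 0, 0, 0.66, 0, 0, 0, 0, 0, 0, 0.66, 0, 0, 0, 0, 0, 0, 0.66, 0, 0, 0, 0, 0, 0, 0.66, 0, 0, 0, 0, 0, 0, 0.66, 0, 0, 0, 0, 0, 0, 0.66, 0, 0, 0, 0, 0, 0]}}

```text
clock: 4.6
tool_pos: [0.653, 0.0238, 0.1237]
tool_rot: [-0.0, 0.999, 0.046, -0.0]
wrist_force: [-0.4, -0.2, 0.3]
width: 0.167
gripper_force: 0.0
```

Request:
{"op": "play_rows", "data": {"commands": [0.66, 0, 0.004, 0, 0, 0, -0.12, 0.66, 0.001, 0.008, 0, 0, 0, -0.24, 0.66, 0.002, 0.012, 0, 0, 0, -0.36, 0.66, 0.004, 0.016, 0, 0, 0, -0.48, 0.66, 0.006, 0.019, 0, 0, 0, -0.6, 0.66, 0.008, 0.022, 0, 0, 0, -0.72, 0.66, 0.011, 0.025, 0, 0, 0, -0.84, 0.66, 0.0145, 0.028, 0, 0, 0, -0.96, 0.66, 0.018, 0.03, 0, 0, 0, -1.08, 0.66, 0.0217, 0.0317, 0, 0, 0, -1.2, 0.66, 0.0256, 0.033, 0, 0, 0, -1.32, 0.66, 0.0296, 0.0337, 0, 0, 0, -1.44]}}

```text
clock: 5.6
tool_pos: [0.6856, -0.0069, 0.1236]
tool_rot: [-0.0, 0.718, 0.696, -0.0]
wrist_force: [-0.5, -0.2, -0.6]
width: 0.168
gripper_force: 0.3
```

Request:
{"op": "play_rows", "data": {"commands": [0.66, 0, 0, 0, 0, 0, 0, 0.66, 0, 0, 0, 0, 0, 0, 0.3, 0, 0, -0.04, 0, 0, 0, 0.1, 0, 0, -0.08, 0, 0, 0, -0.1, 0, 0, -0.12, 0, 0, 0.12, -0.1, 0, 0, -0.14, 0, 0, 0.24, -0.1, 0, 0, -0.14, 0, 0, 0.36, -0.1, 0, 0, -0.14, 0, 0, 0.48, -0.1, 0, 0, -0.14, 0, 0, 0.6, -0.1, 0, 0, -0.14, 0, 0, 0.72, -0.1, 0, 0, -0.14, 0, 0, 0.84, -0.1, 0, 0, -0.14, 0, 0, 0.96]}}

```text
clock: 6.6
tool_pos: [0.6854, -0.0069, 0.2638]
tool_rot: [0.0, 0.961, 0.278, -0.0]
wrist_force: [0.0, -0.0, 0.4]
width: 0.549
gripper_force: 0.0
```

```bash
python3 - <<'E'
from cell import *
from h import *
s=arm.state();print(s['clock'],s['width'],s['tool_pos'])
D=(.6345,-.0138,.0932)
print(go(s,T(D,[[-.0,.108,.17]])[0],.0932),go(s,T(D,[[0,.108,.17]])[0],.0932-np.pi))
print(go(s,T(D,[[0,.036,.26]])[0],.0932))
E
```

```text
6.6 0.549117062660008 [ 0.6854001  -0.00693609  0.26378004]
(array([ 0.0023, -0.1177,  0.0938]), array([0.000e+00, 1.000e-04, 4.707e-01])) (array([ 0.0023, -0.1177,  0.0938]), array([-1.0000e-04,  0.0000e+00, -2.6709e+00]))
(array([-0.0304, -0.0535,  0.0038]), array([0.000e+00, 1.000e-04, 4.707e-01]))
```

Request:
{"op": "play_rows", "data": {"commands": [-0.1, 0.002, -0.118, 0.01, 0, 0, 0.12, -0.1, 0.002, -0.118, 0.01, 0, 0, 0.24, -0.1, 0.002, -0.118, 0.01, 0, 0, 0.36, -0.1, 0.002, -0.118, 0.01, 0, 0, 0.47, -0.1, 0.002, -0.118, 0.01, 0, 0, 0.47, -0.1, 0.002, -0.118, 0.01, 0, 0, 0.47]}}

```text
clock: 7.1
tool_pos: [0.6233, 0.0934, 0.2541]
tool_rot: [0.0, 0.999, 0.052, 0.0]
wrist_force: [0.1, -1.1, 1.1]
width: 0.549
gripper_force: 0.0
```

```bash
python3 - <<'E'
from cell import *
from h import *
s=arm.state();print(s['clock'],s['width'],s['tool_pos'])
D=(.6345,-.0138,.0932)
c=capture('wrist');RT=wristRT(c,s);im=c['pixels'].copy()
P=[[sx*.035,o+sy*.016,.086] for o in(.108,.036,-.036,-.108) for sx in(1,-1) for sy in(1,-1)]
for q in proj(c,T(D,P),RT): cv2.circle(im,tuple(int(v) for v in q.round()),2,(255,0,255),-1)
cv2.imwrite('pics/w3.png',im)
print(go(s,T(D,[[-.0,.108,.078]])[0],.0932))
E
```

```text
7.1 0.5488818440236707 [0.62328681 0.09341878 0.2540725 ]
(array([ 0.0011, -0.0002,  0.1761]), array([ 0.0003, -0.0006,  0.0113]))
```

View pics/w3.png

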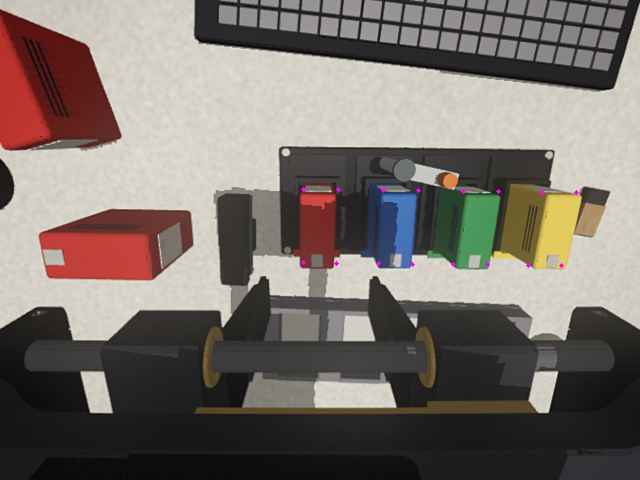

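The tab is clear: peg at (448,180), and the blue top is free. The magenta corners match the cartridges. Grasping red.

Request:
{"op": "play_rows", "data": {"commands": [-0.1, 0.001, 0, 0.04, 0, 0, 0.011, -0.1, 0.001, 0, 0.08, 0, 0, 0.011, -0.1, 0.001, 0, 0.12, 0, 0, 0.011, -0.1, 0.001, 0, 0.15, 0, 0, 0.011, -0.1, 0.001, 0, 0.17, 0, 0, 0.011, -0.1, 0.001, 0, 0.176, 0, 0, 0.011, -0.1, 0.001, 0, 0.176, 0, 0, 0.011, 0.6, 0.001, 0, 0.176, 0, 0, 0.011, 0.6, 0.001, 0, 0.176, 0, 0, 0.011, 0.6, 0.001, 0, 0.176, 0, 0, 0.011, 0.6, 0.001, 0, 0.176, 0, 0, 0.011, 0.6, 0.001, 0, 0.176, 0, 0, 0.011], "newtons": 25}}

```text
clock: 8.15
tool_pos: [0.6259, 0.0936, 0.0802]
tool_rot: [-0.0, 0.999, 0.046, 0.002]
wrist_force: [0.4, 0.7, 6.4]
width: 0.333
gripper_force: 25.0
```

Request:
{"op": "play_rows", "data": {"commands": [0.6, 0, 0, 0, 0, 0, 0, 0.6, 0, 0, 0, 0, 0, 0, 0.6, 0, 0, 0, 0, 0, 0, 0.6, 0, 0, -0.01, 0, 0, 0, 0.6, 0, 0, -0.03, 0, 0, 0, 0.6, 0, 0, -0.05, 0, 0, 0, 0.6, 0, 0, -0.08, 0, 0, 0, 0.6, 0, 0, -0.11, 0, 0, 0, 0.6, 0, 0, -0.132, 0, 0, 0, 0.6, 0, 0, -0.132, 0, 0, 0, 0.6, 0, 0, -0.132, 0, 0, 0]}}

```text
clock: 9.07
tool_pos: [0.6248, 0.0934, 0.211]
tool_rot: [0.0, 0.999, 0.046, 0.001]
wrist_force: [-0.9, -0.3, -1.7]
width: 0.334
gripper_force: 25.0
```

```bash
python3 - <<'E'
from cell import *
from h import *
s=arm.state();print(s['clock'],s['width'],s['tool_pos'])
K=(.4713,-.0136,.0597)
for z in(.21,.084): print(go(s,T(K,[[-.0,-.114,z]])[0],K[2]))
E
```

```text
9.0667 0.333713805000012 [0.62477947 0.09335372 0.21103371]
(array([-0.1663,  0.2064,  0.0007]), array([ 0.0002, -0.0024,  0.0322]))
(array([-0.1666,  0.2063,  0.1267]), array([ 0.0002, -0.0024,  0.0322]))
```

Red is held (about 0.17 kg, width 0.334 ≈ 32 mm). I'll take one close look at the rack from behind before placing it.

Request:
{"op": "play_rows", "data": {"commands": [0.6, -0.04, 0.02, 0, 0, 0, 0.03, 0.6, -0.07, 0.04, 0, 0, 0, 0.03, 0.6, -0.1, 0.06, 0, 0, 0, 0.03, 0.6, -0.13, 0.08, 0, 0, 0, 0.03, 0.6, -0.16, 0.1, 0, 0, 0, 0.03, 0.6, -0.19, 0.12, 0, 0, 0, 0.03, 0.6, -0.22, 0.135, 0, 0, 0, 0.03, 0.6, -0.25, 0.135, 0, 0, 0, 0.03, 0.6, -0.26, 0.135, 0, 0, 0, 0.03, 0.6, -0.26, 0.135, 0, 0, 0, 0.03, 0.6, -0.26, 0.135, 0, 0, 0, 0.03]}}

```text
clock: 9.98
tool_pos: [0.3768, -0.0647, 0.2077]
tool_rot: [-0.0, 1.0, 0.031, -0.001]
wrist_force: [0.2, 0.4, -2.3]
width: 0.336
gripper_force: 25.0
```

```bash
python3 - <<'E'
from cell import *
from h import *
s=arm.state();print(s['clock'],s['width'],s['tool_pos'])
K=(.4713,-.0136,.0597)
c=capture('wrist');RT=wristRT(c,s);im=c['pixels'].copy()
import pickle;pickle.dump((c,RT),open('w4.pkl','wb'))
for q in proj(c,T(K,[[sx*.043,y+sy*.024,.036] for y in(-.114,-.038,.038,.114) for sx in(-1,1) for sy in(-1,1)]+[[sx*.049,sy*.16,.036] for sx in(-1,1) for sy in(-1,1)]),RT): cv2.circle(im,tuple(int(v) for v in q.round()),2,(255,0,255),-1)
cv2.imwrite('pics/w4.png',cv2.resize(im[120:420,40:600],None,fx=1.4,fy=1.4))
E
```

```text
9.9833 0.33557429316502296 [ 0.37678664 -0.0647063   0.20767172]
```

View pics/w4.png

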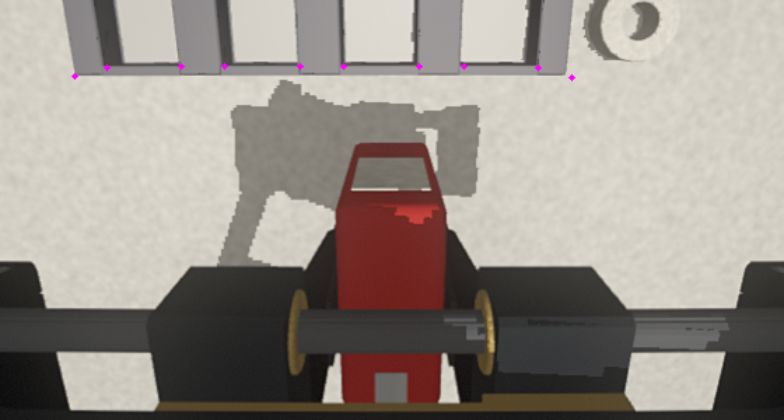

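The rack's near edge matches the prediction on the left (75,75). On the right it is about 4 px off (actual about 568,72), so I'll nudge the rack pose to (0.4725, -0.013, 0.067). Placing red.

```bash
cat >> h.py <<'E'
K=(.4725,-.013,.067); D=(.6345,-.0138,.0932)
E
python3 - <<'E'
from cell import *
from h import *
s=arm.state()
for z in(.21,.088): print(go(s,T(K,[[-.0,-.114,z]])[0],K[2]))
E
```

```text
(array([ 0.0987,  0.0683, -0.0021]), array([-0.001 ,  0.0021, -0.0053]))
(array([0.0989, 0.0684, 0.1199]), array([-0.001 ,  0.0021, -0.0053]))
```

Request:
{"op": "play_rows", "data": {"commands": [0.6, 0.035, 0.025, 0, 0, 0, -0.005, 0.6, 0.07, 0.05, 0, 0, 0, -0.005, 0.6, 0.099, 0.068, 0, 0, 0, -0.005, 0.6, 0.099, 0.068, 0, 0, 0, -0.005, 0.6, 0.099, 0.068, 0.03, 0, 0, -0.005, 0.6, 0.099, 0.068, 0.06, 0, 0, -0.005, 0.6, 0.099, 0.068, 0.085, 0, 0, -0.005, 0.6, 0.099, 0.068, 0.105, 0, 0, -0.005, 0.6, 0.099, 0.068, 0.115, 0, 0, -0.005, 0.6, 0.099, 0.068, 0.12, 0, 0, -0.005, 0.6, 0.099, 0.068, 0.12, 0, 0, -0.005, 0.6, 0.099, 0.068, 0.12, 0, 0, -0.005]}}

```text
clock: 11.03
tool_pos: [0.4818, -0.1267, 0.0906]
tool_rot: [0.0, 0.999, 0.034, 0.001]
wrist_force: [-0.2, -0.3, -1.6]
width: 0.336
gripper_force: 25.0
```

Request:
{"op": "play_rows", "data": {"commands": [0.6, 0, 0, 0.0015, 0, 0, 0, 0.6, 0, 0, 0.003, 0, 0, 0, 0.6, 0, 0, 0.004, 0, 0, 0, 0.6, 0, 0, 0.004, 0, 0, 0, 0.6, 0, 0, 0.004, 0, 0, 0]}}

```text
clock: 11.45
tool_pos: [0.481, -0.1267, 0.0862]
tool_rot: [0.0, 0.999, 0.033, 0.0]
wrist_force: [0.7, -0.7, -2.3]
width: 0.336
gripper_force: 25.0
```

Request:
{"op": "play_rows", "data": {"commands": [0.6, 0, 0, 0.001, 0, 0, 0, 0.6, 0, 0, 0.0015, 0, 0, 0, 0.6, 0, 0, 0.0025, 0, 0, 0, 0.6, 0, 0, 0.0025, 0, 0, 0, 0.6, 0, 0, 0.0025, 0, 0, 0]}}

```text
clock: 11.87
tool_pos: [0.4808, -0.1266, 0.0832]
tool_rot: [-0.0, 0.999, 0.033, -0.0]
wrist_force: [0.1, -0.6, -2.1]
width: 0.334
gripper_force: 25.0
```

Request:
{"op": "play_rows", "data": {"commands": [0.6, 0, 0, 0.001, 0, 0, 0, 0.6, 0, 0, 0.001, 0, 0, 0, 0.6, 0, 0, 0.002, 0, 0, 0, 0.6, 0, 0, 0.002, 0, 0, 0, 0.6, 0, 0, 0.002, 0, 0, 0]}}

```text
clock: 12.28
tool_pos: [0.4808, -0.1266, 0.0812]
tool_rot: [-0.0, 0.999, 0.033, -0.0]
wrist_force: [-0.3, 0.3, -2.1]
width: 0.336
gripper_force: 25.0
```

Request:
{"op": "play_rows", "data": {"commands": [0.6, 0, 0, 0.001, 0, 0, 0, 0.6, 0, 0, 0.002, 0, 0, 0, 0.6, 0, 0, 0.002, 0, 0, 0, 0.6, 0, 0, 0.002, 0, 0, 0]}}

```text
clock: 12.62
tool_pos: [0.4808, -0.1266, 0.0792]
tool_rot: [-0.0, 0.999, 0.033, -0.0]
wrist_force: [-0.1, 0.0, -1.9]
width: 0.336
gripper_force: 25.0
```

```bash
python3 - <<'E'
from cell import *
from h import *
c=capture('scene')
im=c['pixels'].copy()
Z=[.01,.09]
for q in proj(c,T(K,[[sx*.035,-.114+sy*.016,z] for z in Z for sx in(-1,1) for sy in(-1,1)])): cv2.circle(im,tuple(int(v) for v in q.round()),1,(255,0,255),-1)
cv2.imwrite('pics/s2.png',cv2.resize(im[180:380,60:360],None,fx=2.6,fy=2.6,interpolation=cv2.INTER_CUBIC))
E
```

```text
(no output)
```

View pics/s2.png

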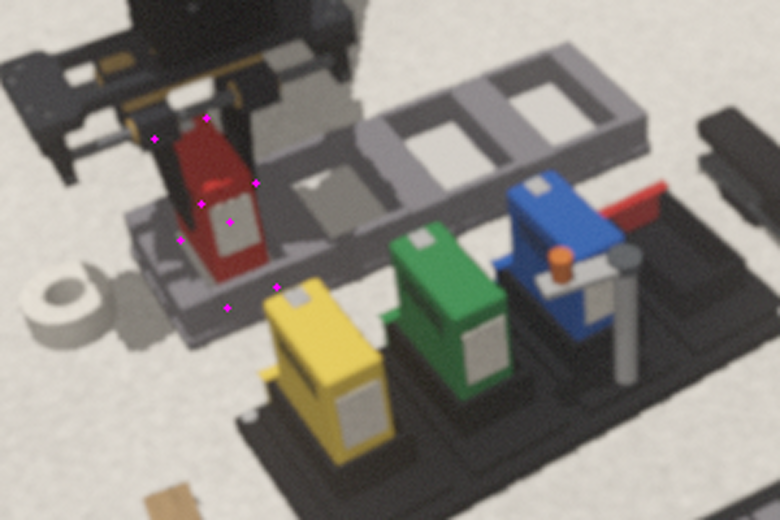

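Red is in its right-end pocket, top corner near (250,175), and seems to be a few mm above the floor. I'll keep lowering.

Request:
{"op": "play_rows", "data": {"commands": [0.6, 0, 0, 0.001, 0, 0, 0, 0.6, 0, 0, 0.002, 0, 0, 0, 0.6, 0, 0, 0.002, 0, 0, 0, 0.6, 0, 0, 0.002, 0, 0, 0]}}

```text
clock: 13.0
tool_pos: [0.4808, -0.1266, 0.0772]
tool_rot: [-0.0, 0.999, 0.033, -0.0]
wrist_force: [1.0, 1.1, -1.6]
width: 0.34
gripper_force: 25.0
```

Request:
{"op": "play_rows", "data": {"commands": [0.6, 0, 0, 0.001, 0, 0, 0, 0.6, 0, 0, 0.001, 0, 0, 0, 0.6, 0, 0, 0.001, 0, 0, 0]}}

```text
clock: 13.25
tool_pos: [0.4808, -0.1266, 0.0763]
tool_rot: [-0.0, 0.999, 0.033, -0.0]
wrist_force: [-0.2, -0.5, -3.3]
width: 0.335
gripper_force: 25.0
```

Request:
{"op": "play_rows", "data": {"commands": [0.6, 0, 0, 0.001, 0, 0, 0, 0.6, 0, 0, 0.001, 0, 0, 0, 0.6, 0, 0, 0.002, 0, 0, 0, 0.6, 0, 0, 0.002, 0, 0, 0]}}

```text
clock: 13.58
tool_pos: [0.4808, -0.1266, 0.0741]
tool_rot: [-0.0, 0.999, 0.033, -0.0]
wrist_force: [-0.4, -0.7, -2.3]
width: 0.333
gripper_force: 25.0
```

```bash
python3 - <<'E'
from cell import *
from h import *
import pickle
c,RT=pickle.load(open('w4.pkl','rb'))
# held cartridge in w4: state then TCP (.3768,-.0647,.2077), yaw ~.062 ; front (+x) face label/top edges
for off in(.008,.004,0,-.004,-.008):
    zb=.2077-.072+off
    P=T((.3768,-.0647,.062),[[.035,sy*.016,zb+h] for h in(0,.08) for sy in(1,-1)]+[[-.035,sy*.016,zb+.08] for sy in(1,-1)])
    print(off,((proj(c,P,RT)-[40,120])*1.4).round(0).tolist())
E
```

```text
0.008 [[357.0, 132.0], [430.0, 132.0], [338.0, 192.0], [452.0, 192.0], [345.0, 397.0], [444.0, 397.0]]
0.004 [[357.0, 130.0], [429.0, 130.0], [339.0, 187.0], [450.0, 187.0], [346.0, 388.0], [443.0, 388.0]]
0 [[358.0, 128.0], [429.0, 128.0], [340.0, 183.0], [449.0, 183.0], [347.0, 380.0], [442.0, 380.0]]
-0.004 [[359.0, 126.0], [428.0, 126.0], [342.0, 179.0], [447.0, 179.0], [348.0, 372.0], [440.0, 372.0]]
-0.008 [[359.0, 125.0], [427.0, 125.0], [343.0, 175.0], [446.0, 175.0], [349.0, 364.0], [439.0, 364.0]]
```

```bash
python3 - <<'E'
from cell import *
from h import *
c=capture('scene');a=cv2.imread('pics/s2.png')
b=cv2.resize(c['pixels'][180:380,60:360],None,fx=2.6,fy=2.6,interpolation=cv2.INTER_CUBIC)
g=[cv2.cvtColor(x,cv2.COLOR_BGR2GRAY)[160:285,180:270].astype(np.float32) for x in(a,b)]
print(cv2.phaseCorrelate(*g))
for x in(a,b):
    h=cv2.cvtColor(x,cv2.COLOR_BGR2HSV);m=cv2.inRange(h,(0,120,30),(8,255,255))|cv2.inRange(h,(174,120,30),(180,255,255))
    m[:,290:]=0; ys,xs=np.nonzero(m); print(xs.min(),xs.max(),ys.min(),ys.max(),xs.mean(),ys.mean(),len(xs))
s=arm.state();print(s['tool_pos'],s['wrist_force'])
for z0 in(.01,.015,.02):
  print(z0,((proj(c,T((s['tool_pos'][0],s['tool_pos'][1],.067),[[-.006+sx*.035,sy*.016,z0+.08] for sx in(-1,1) for sy in(-1,1)]))-[60,180])*2.6).round().tolist())
cv2.imwrite('pics/s3.png',cv2.resize(c['pixels'][210:310,90:190],None,fx=6,fy=6,interpolation=cv2.INTER_CUBIC))
E
```

```text
((-0.13259321652972744, 0.5879234550645975), 0.41393635711669924)
174 266 116 280 214.6494313874147 194.13040181956026 6595
175 266 123 281 214.54751705537046 196.17388545137237 6303
[ 0.48078455 -0.12664096  0.07418164] [ 0.34922364 -0.46755652 -2.41245867]
0.01 [[151.0, 133.0], [203.0, 113.0], [196.0, 199.0], [250.0, 177.0]]
0.015 [[150.0, 126.0], [202.0, 107.0], [195.0, 192.0], [249.0, 170.0]]
0.02 [[148.0, 119.0], [200.0, 100.0], [193.0, 185.0], [247.0, 164.0]]
```

View pics/s3.png

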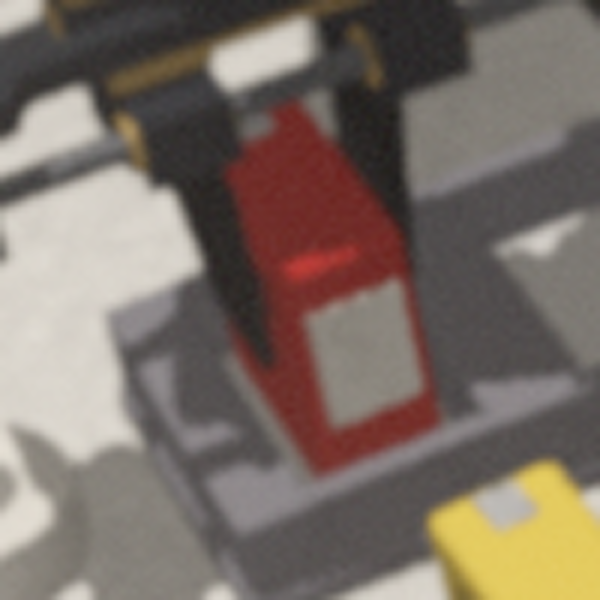

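The top front corner is at about (405,235) in the crop. That fits a cartridge nearly on the pocket floor but about 10 mm higher in the grip than assumed, so the carrier must stand raised. I'll lower until contact.

Request:
{"op": "play_rows", "data": {"commands": [0.6, 0, 0, 0.001, 0, 0, 0, 0.6, 0, 0, 0.001, 0, 0, 0, 0.6, 0, 0, 0.0015, 0, 0, 0, 0.6, 0, 0, 0.0015, 0, 0, 0]}}

```text
clock: 13.97
tool_pos: [0.4809, -0.1266, 0.0728]
tool_rot: [-0.0, 0.999, 0.033, -0.0]
wrist_force: [-0.9, -0.2, -2.4]
width: 0.337
gripper_force: 25.0
```

Request:
{"op": "play_rows", "data": {"commands": [0.6, 0, 0, 0.001, 0, 0, 0, 0.6, 0, 0, 0.001, 0, 0, 0, 0.6, 0, 0, 0.0015, 0, 0, 0, 0.6, 0, 0, 0.0015, 0, 0, 0]}}

```text
clock: 14.3
tool_pos: [0.4811, -0.1267, 0.0722]
tool_rot: [-0.0, 0.999, 0.033, -0.0]
wrist_force: [-2.7, 0.8, 4.2]
width: 0.334
gripper_force: 25.0
```

Contact at TCP z≈0.0725, so the carrier stands about 10 mm high. I'll refit its pose at that height.

```bash
python3 - <<'E'
from cell import *
from h import *
from scipy.optimize import least_squares
c=capture("top")
px=np.array([[147,118],[203,113],[157,243],[215,236],[275,105],[332,98],[288,230],[350,218],[411,87],[465,82],[425,212],[483,203],[545,70],[600,65],[560,196],[617,187]])/[3.2,3.15]+[260,160]
for z in(.086,.096,.101):
    C=[[sx*.035,o+sy*.016,z] for o in(.108,.036,-.036,-.108) for sx in(1,-1) for sy in(1,-1)]
    r=least_squares(lambda p:(proj(c,T(p,C))-px).ravel(),[.64,-.01,.08]);print(z,r.x.round(4),r.cost.round(2))
def F(p):
    C=[[sx*.035,o+sy*.016,p[3]] for o in(.108,.036,-.036,-.108) for sx in(1,-1) for sy in(1,-1)]
    return (proj(c,T(p[:3],C))-px).ravel()
r=least_squares(F,[.64,-.01,.08,.09]);print('free z',r.x.round(4),r.cost)
# rack z free from near/outer corners
E
```

```text
0.086 [ 0.6345 -0.0138  0.0932] 7.99
0.096 [ 0.6321 -0.0127  0.0934] 7.6
0.101 [ 0.6309 -0.0121  0.0935] 8.96
free z [ 0.6331 -0.0131  0.0933  0.092 ] 7.2629964037568815
```

Request:
{"op": "play_rows", "data": {"commands": [0.6, 0, 0, -0.002, 0, 0, 0, 0.6, 0.002, 0, -0.002, 0, 0, 0, 0.6, 0.003, 0, -0.002, 0, 0, 0, 0.6, 0.003, 0, -0.001, 0, 0, 0, 0.6, 0.003, 0, 0, 0, 0, 0, 0.6, 0.003, 0, 0, 0, 0, 0, -0.1, 0.003, 0, 0, 0, 0, 0, -0.1, 0.003, 0, 0, 0, 0, 0, -0.1, 0.003, 0, 0, 0, 0, 0, -0.1, 0.003, 0, 0, 0, 0, 0, -0.1, 0.003, 0, 0, 0, 0, 0, -0.1, 0.003, 0, 0, 0, 0, 0]}}

```text
clock: 15.35
tool_pos: [0.4838, -0.1265, 0.0712]
tool_rot: [-0.0, 0.999, 0.033, -0.0]
wrist_force: [0.0, 0.1, -0.0]
width: 0.549
gripper_force: 0.0
```

Request:
{"op": "play_rows", "data": {"commands": [-0.1, 0, 0, 0, 0, 0, 0, -0.1, 0, 0, -0.02, 0, 0, 0, -0.1, 0, 0, -0.05, 0, 0, 0, -0.1, 0, 0, -0.08, 0, 0, 0, -0.1, 0, 0, -0.11, 0, 0, 0, -0.1, 0, 0, -0.14, 0, 0, 0, -0.1, 0, 0, -0.14, 0, 0, 0, -0.1, 0, 0, -0.14, 0, 0, 0]}}

```text
clock: 16.02
tool_pos: [0.4852, -0.1269, 0.214]
tool_rot: [0.001, 0.999, 0.033, 0.002]
wrist_force: [0.0, -0.6, -1.2]
width: 0.549
gripper_force: 0.0
```

```bash
echo 'D=(.631,-.0127,.0934)' >> h.py; python3 - <<'E'
from cell import *
from h import *
s=arm.state();print(s['clock'],s['width'])
for z in(.21,.083): print(go(s,T(D,[[0,.036,z]])[0],D[2]))
E
```

```text
16.0167 0.5485410680690477
(array([ 0.1522, -0.1402,  0.0044]), array([ 0.0023, -0.0047, -0.0266]))
(array([ 0.1516, -0.1405,  0.1314]), array([ 0.0023, -0.0047, -0.0266]))
```

Request:
{"op": "play_rows", "data": {"commands": [-0.1, 0.03, -0.027, 0, 0, 0, -0.026, -0.1, 0.06, -0.054, 0, 0, 0, -0.026, -0.1, 0.09, -0.082, 0, 0, 0, -0.026, -0.1, 0.12, -0.11, 0, 0, 0, -0.026, -0.1, 0.153, -0.14, 0, 0, 0, -0.026, -0.1, 0.153, -0.14, 0, 0, 0, -0.026, -0.1, 0.153, -0.14, 0.03, 0, 0, -0.026, -0.1, 0.153, -0.14, 0.07, 0, 0, -0.026, -0.1, 0.153, -0.14, 0.1, 0, 0, -0.026, -0.1, 0.153, -0.14, 0.12, 0, 0, -0.026, -0.1, 0.153, -0.14, 0.126, 0, 0, -0.026, -0.1, 0.153, -0.14, 0.126, 0, 0, -0.026]}}

```text
clock: 17.02
tool_pos: [0.6244, 0.0233, 0.0813]
tool_rot: [-0.0, 0.999, 0.046, -0.004]
wrist_force: [0.3, -0.8, 0.6]
width: 0.548
gripper_force: 0.0
```

Request:
{"op": "play_rows", "data": {"commands": [-0.1, 0, 0, 0, 0, 0, 0, -0.1, 0, 0, 0, 0, 0, 0, 0.6, 0, 0, 0, 0, 0, 0, 0.6, 0, 0, 0, 0, 0, 0, 0.6, 0, 0, 0, 0, 0, 0, 0.6, 0, 0, 0, 0, 0, 0, 0.6, 0, 0, 0, 0, 0, 0, 0.6, 0, 0, 0, 0, 0, 0, 0.6, 0, 0, 0, 0, 0, 0]}}

```text
clock: 17.77
tool_pos: [0.6277, 0.0235, 0.0863]
tool_rot: [0.0, 0.999, 0.046, 0.001]
wrist_force: [-0.6, -0.0, 5.6]
width: 0.334
gripper_force: 25.0
```

Request:
{"op": "play_rows", "data": {"commands": [0.6, 0, 0, -0.01, 0, 0, 0, 0.6, 0, 0, -0.03, 0, 0, 0, 0.6, 0, 0, -0.05, 0, 0, 0, 0.6, 0, 0, -0.08, 0, 0, 0, 0.6, 0, 0, -0.11, 0, 0, 0, 0.6, 0, 0, -0.135, 0, 0, 0, 0.6, 0, 0, -0.135, 0, 0, 0, 0.6, 0, 0, -0.135, 0, 0, 0]}}

```text
clock: 18.43
tool_pos: [0.6279, 0.0234, 0.222]
tool_rot: [0.0, 0.999, 0.046, 0.002]
wrist_force: [0.5, -0.1, -1.9]
width: 0.337
gripper_force: 25.0
```

```bash
python3 - <<'E'
from cell import *
from h import *
s=arm.state();print(s['clock'],s['width'])
for z in(.22,.084): print(go(s,T(K,[[0,-.038,z]])[0],K[2]))
E
```

```text
18.4333 0.3370997746876638
(array([-0.159 ,  0.0598,  0.0016]), array([ 0.0005, -0.0031,  0.0258]))
(array([-0.1595,  0.0597,  0.1376]), array([ 0.0005, -0.0031,  0.0258]))
```

Request:
{"op": "play_rows", "data": {"commands": [0.6, -0.04, 0.015, 0, 0, 0, 0.026, 0.6, -0.08, 0.03, 0, 0, 0, 0.026, 0.6, -0.12, 0.045, 0, 0, 0, 0.026, 0.6, -0.159, 0.06, 0, 0, 0, 0.026, 0.6, -0.159, 0.06, 0, 0, 0, 0.026, 0.6, -0.159, 0.06, 0.01, 0, 0, 0.026, 0.6, -0.159, 0.06, 0.04, 0, 0, 0.026, 0.6, -0.159, 0.06, 0.07, 0, 0, 0.026, 0.6, -0.159, 0.06, 0.1, 0, 0, 0.026, 0.6, -0.159, 0.06, 0.12, 0, 0, 0.026, 0.6, -0.159, 0.06, 0.13, 0, 0, 0.026, 0.6, -0.159, 0.06, 0.134, 0, 0, 0.026]}}

```text
clock: 19.43
tool_pos: [0.4727, -0.0502, 0.0825]
tool_rot: [-0.001, 0.999, 0.034, -0.003]
wrist_force: [0.4, -0.1, -1.6]
width: 0.337
gripper_force: 25.0
```

Request:
{"op": "play_rows", "data": {"commands": [0.6, 0, 0, 0, 0, 0, 0, 0.6, 0, 0, 0, 0, 0, 0, 0.6, 0, 0, 0.001, 0, 0, 0, 0.6, 0, 0, 0.002, 0, 0, 0, 0.6, 0, 0, 0.003, 0, 0, 0, 0.6, 0, 0, 0.004, 0, 0, 0, 0.6, 0, 0, 0.004, 0, 0, 0, 0.6, 0, 0, 0.004, 0, 0, 0]}}

```text
clock: 20.1
tool_pos: [0.4744, -0.051, 0.0824]
tool_rot: [0.0, 0.999, 0.033, 0.0]
wrist_force: [0.8, -0.6, -1.8]
width: 0.333
gripper_force: 25.0
```

Request:
{"op": "play_rows", "data": {"commands": [0.6, 0, 0, 0.001, 0, 0, 0, 0.6, 0, 0, 0.0015, 0, 0, 0, 0.6, 0, 0, 0.002, 0, 0, 0, 0.6, 0, 0, 0.002, 0, 0, 0, 0.6, 0, 0, 0.002, 0, 0, 0]}}

```text
clock: 20.52
tool_pos: [0.4744, -0.051, 0.0803]
tool_rot: [-0.0, 0.999, 0.033, -0.0]
wrist_force: [-0.9, -0.4, -1.4]
width: 0.335
gripper_force: 25.0
```

Request:
{"op": "play_rows", "data": {"commands": [0.6, 0, 0, 0.0005, 0, 0, 0, 0.6, 0, 0, 0.001, 0, 0, 0, 0.6, 0, 0, 0.001, 0, 0, 0, 0.6, 0, 0, 0.001, 0, 0, 0]}}

```text
clock: 20.85
tool_pos: [0.4744, -0.051, 0.0793]
tool_rot: [-0.0, 0.999, 0.033, -0.0]
wrist_force: [-0.4, 0.3, -1.2]
width: 0.338
gripper_force: 25.0
```

Request:
{"op": "play_rows", "data": {"commands": [0.6, 0, 0, 0.0005, 0, 0, 0, 0.6, 0, 0, 0.001, 0, 0, 0, 0.6, 0, 0, 0.001, 0, 0, 0, 0.6, 0, 0, 0.001, 0, 0, 0]}}

```text
clock: 21.18
tool_pos: [0.4744, -0.051, 0.0783]
tool_rot: [0.0, 0.999, 0.033, 0.0]
wrist_force: [-0.2, 0.6, -2.0]
width: 0.333
gripper_force: 25.0
```

Request:
{"op": "play_rows", "data": {"commands": [0.6, 0, 0, 0.0005, 0, 0, 0, 0.6, 0, 0, 0.001, 0, 0, 0, 0.6, 0, 0, 0.001, 0, 0, 0, 0.6, 0, 0, 0.001, 0, 0, 0]}}

```text
clock: 21.52
tool_pos: [0.4745, -0.051, 0.0783]
tool_rot: [-0.0, 0.999, 0.033, -0.0]
wrist_force: [-3.6, 1.2, 5.4]
width: 0.338
gripper_force: 25.0
```

Seated. Release and go on to green.

Request:
{"op": "play_rows", "data": {"commands": [-0.1, 0, 0, 0, 0, 0, 0, -0.1, 0, 0, 0, 0, 0, 0, -0.1, 0, 0, 0, 0, 0, 0, -0.1, 0, 0, 0, 0, 0, 0, -0.1, 0, 0, 0, 0, 0, 0, -0.1, 0, 0, -0.02, 0, 0, 0, -0.1, 0, 0, -0.05, 0, 0, 0, -0.1, 0, 0, -0.08, 0, 0, 0, -0.1, 0, 0, -0.11, 0, 0, 0, -0.1, 0, 0, -0.133, 0, 0, 0, -0.1, 0, 0, -0.133, 0, 0, 0, -0.1, 0, 0, -0.133, 0, 0, 0]}}

```text
clock: 22.52
tool_pos: [0.4754, -0.0512, 0.2121]
tool_rot: [0.0, 0.999, 0.033, 0.002]
wrist_force: [-0.3, 0.1, -0.6]
width: 0.552
gripper_force: 0.0
```

```bash
python3 - <<'E'
from cell import *
from h import *
s=arm.state();print(s['clock'],s['width'])
for z in(.21,.085): print(go(s,T(D,[[0,-.036,z]])[0],D[2]))
c=capture('top');im=c['pixels']
for q in proj(c,T(K,[[sx*.035,y+sy*.016,.09] for y in(-.114,-.038) for sx in(-1,1) for sy in(-1,1)])): im[tuple(q.round().astype(int)[::-1])]=(255,0,255)
cv2.imwrite('pics/t3.png',cv2.resize(im[160:350,260:500],None,fx=3.2,fy=3.15,interpolation=cv2.INTER_NEAREST))
E
```

```text
22.5167 0.5519898626293784
(array([0.1588, 0.0079, 0.0026]), array([ 0.0011, -0.0036, -0.0266]))
(array([0.1583, 0.0078, 0.1276]), array([ 0.0011, -0.0036, -0.0266]))
```

View pics/t3.png

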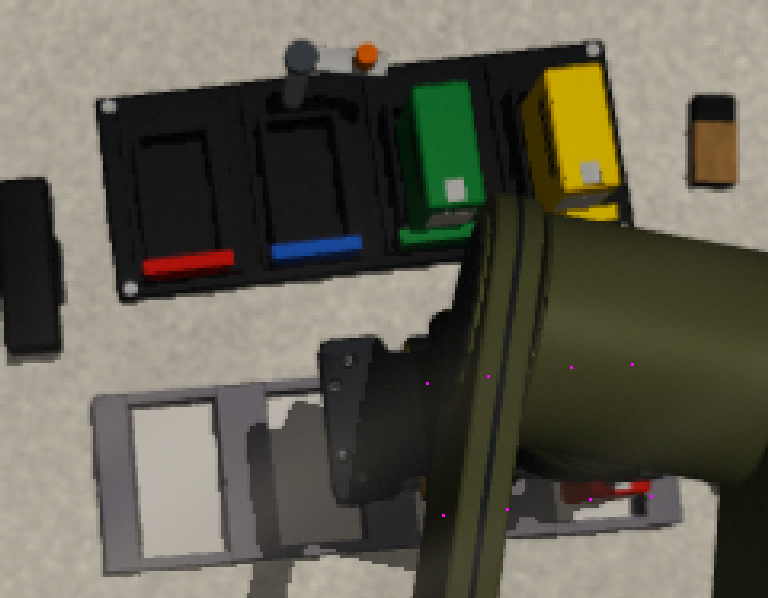

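The arm hides the placed cartridges, but red's near end is visible at (605,490), close to the prediction. Now green.

Request:
{"op": "play_rows", "data": {"commands": [-0.1, 0.04, 0.002, 0, 0, 0, -0.026, -0.1, 0.08, 0.004, 0, 0, 0, -0.026, -0.1, 0.12, 0.006, 0, 0, 0, -0.026, -0.1, 0.159, 0.008, 0, 0, 0, -0.026, -0.1, 0.159, 0.008, 0, 0, 0, -0.026, -0.1, 0.159, 0.008, 0.02, 0, 0, -0.026, -0.1, 0.159, 0.008, 0.05, 0, 0, -0.026, -0.1, 0.159, 0.008, 0.08, 0, 0, -0.026, -0.1, 0.159, 0.008, 0.11, 0, 0, -0.026, -0.1, 0.159, 0.008, 0.121, 0, 0, -0.026, -0.1, 0.159, 0.008, 0.125, 0, 0, -0.026, -0.1, 0.159, 0.008, 0.125, 0, 0, -0.026]}}

```text
clock: 23.57
tool_pos: [0.6323, -0.0483, 0.0836]
tool_rot: [-0.0, 0.999, 0.046, -0.002]
wrist_force: [-0.6, 0.7, 0.3]
width: 0.552
gripper_force: 0.0
```

Request:
{"op": "play_rows", "data": {"commands": [-0.1, 0, 0, 0, 0, 0, 0, -0.1, 0, 0, 0, 0, 0, 0, 0.6, 0, 0, 0, 0, 0, 0, 0.6, 0, 0, 0, 0, 0, 0, 0.6, 0, 0, 0, 0, 0, 0, 0.6, 0, 0, 0, 0, 0, 0, 0.6, 0, 0, 0, 0, 0, 0, 0.6, 0, 0, 0, 0, 0, 0, 0.6, 0, 0, 0, 0, 0, 0]}}

```text
clock: 24.32
tool_pos: [0.634, -0.0484, 0.0861]
tool_rot: [0.0, 0.999, 0.046, 0.0]
wrist_force: [-1.0, 0.3, 3.9]
width: 0.335
gripper_force: 25.0
```

Request:
{"op": "play_rows", "data": {"commands": [0.6, 0, 0, -0.01, 0, 0, 0, 0.6, 0, 0, -0.03, 0, 0, 0, 0.6, 0, 0, -0.05, 0, 0, 0, 0.6, 0, 0, -0.08, 0, 0, 0, 0.6, 0, 0, -0.11, 0, 0, 0, 0.6, 0, 0, -0.135, 0, 0, 0, 0.6, 0, 0, -0.135, 0, 0, 0, 0.6, 0, 0, -0.135, 0, 0, 0]}}

```text
clock: 24.98
tool_pos: [0.6342, -0.0485, 0.2219]
tool_rot: [0.0, 0.999, 0.046, 0.001]
wrist_force: [0.0, -0.0, -2.5]
width: 0.335
gripper_force: 25.0
```

```bash
python3 - <<'E'
from cell import *
from h import *
s=arm.state();print(s['clock'],s['width'])
for z in(.22,.084): print(go(s,T(K,[[0,.038,z]])[0],K[2]))
E
```

```text
24.9833 0.3352884862475845
(array([-0.1568, -0.0883,  0.0013]), array([ 0.0008, -0.0029,  0.0258]))
(array([-0.1572, -0.0885,  0.1373]), array([ 0.0008, -0.0029,  0.0258]))
```

Request:
{"op": "play_rows", "data": {"commands": [0.6, -0.035, -0.02, 0, 0, 0, 0.026, 0.6, -0.07, -0.04, 0, 0, 0, 0.026, 0.6, -0.105, -0.06, 0, 0, 0, 0.026, 0.6, -0.135, -0.077, 0, 0, 0, 0.026, 0.6, -0.157, -0.088, 0, 0, 0, 0.026, 0.6, -0.157, -0.088, 0, 0, 0, 0.026, 0.6, -0.157, -0.088, 0.03, 0, 0, 0.026, 0.6, -0.157, -0.088, 0.06, 0, 0, 0.026, 0.6, -0.157, -0.088, 0.09, 0, 0, 0.026, 0.6, -0.157, -0.088, 0.12, 0, 0, 0.026, 0.6, -0.157, -0.088, 0.132, 0, 0, 0.026, 0.6, -0.157, -0.088, 0.137, 0, 0, 0.026]}}

```text
clock: 25.98
tool_pos: [0.466, 0.0247, 0.0788]
tool_rot: [-0.0, 0.999, 0.033, -0.004]
wrist_force: [0.1, -0.3, -1.8]
width: 0.34
gripper_force: 25.0
```

Request:
{"op": "play_rows", "data": {"commands": [0.6, 0, 0, 0, 0, 0, 0, 0.6, 0, 0, 0, 0, 0, 0, 0.6, 0, 0, 0.001, 0, 0, 0, 0.6, 0, 0, 0.002, 0, 0, 0, 0.6, 0, 0, 0.003, 0, 0, 0, 0.6, 0, 0, 0.003, 0, 0, 0, 0.6, 0, 0, 0.003, 0, 0, 0]}}

```text
clock: 26.57
tool_pos: [0.4694, 0.0247, 0.0808]
tool_rot: [0.0, 0.999, 0.033, 0.0]
wrist_force: [0.0, -0.0, -1.9]
width: 0.336
gripper_force: 25.0
```

Request:
{"op": "play_rows", "data": {"commands": [0.6, 0, 0, 0.0005, 0, 0, 0, 0.6, 0, 0, 0.001, 0, 0, 0, 0.6, 0, 0, 0.0015, 0, 0, 0, 0.6, 0, 0, 0.002, 0, 0, 0, 0.6, 0, 0, 0.002, 0, 0, 0, 0.6, 0, 0, 0.002, 0, 0, 0]}}

```text
clock: 27.07
tool_pos: [0.4691, 0.0247, 0.0782]
tool_rot: [-0.0, 0.999, 0.033, -0.0]
wrist_force: [-0.0, 0.7, -1.7]
width: 0.334
gripper_force: 25.0
```

Request:
{"op": "play_rows", "data": {"commands": [0.6, 0, 0, 0.0005, 0, 0, 0, 0.6, 0, 0, 0.001, 0, 0, 0, 0.6, 0, 0, 0.001, 0, 0, 0, 0.6, 0, 0, 0.001, 0, 0, 0]}}

```text
clock: 27.4
tool_pos: [0.4693, 0.0247, 0.0781]
tool_rot: [0.0, 0.999, 0.033, -0.0]
wrist_force: [-3.9, 0.1, 4.8]
width: 0.334
gripper_force: 25.0
```

Green is seated. Release and go on to yellow.

Request:
{"op": "play_rows", "data": {"commands": [-0.1, 0, 0, 0, 0, 0, 0, -0.1, 0, 0, 0, 0, 0, 0, -0.1, 0, 0, 0, 0, 0, 0, -0.1, 0, 0, 0, 0, 0, 0, -0.1, 0, 0, 0, 0, 0, 0, -0.1, 0, 0, -0.02, 0, 0, 0, -0.1, 0, 0, -0.05, 0, 0, 0, -0.1, 0, 0, -0.08, 0, 0, 0, -0.1, 0, 0, -0.11, 0, 0, 0, -0.1, 0, 0, -0.133, 0, 0, 0, -0.1, 0, 0, -0.133, 0, 0, 0, -0.1, 0, 0, -0.133, 0, 0, 0]}}

```text
clock: 28.4
tool_pos: [0.4701, 0.0246, 0.212]
tool_rot: [0.0, 0.999, 0.033, 0.002]
wrist_force: [0.1, 0.0, -0.1]
width: 0.553
gripper_force: 0.0
```

```bash
python3 - <<'E'
from cell import *
from h import *
s=arm.state();print(s['clock'],s['width'])
for z in(.21,.085): print(go(s,T(D,[[0,-.108,z]])[0],D[2]))
E
```

```text
28.4 0.5530618048092284
(array([0.1609, 0.1559, 0.0027]), array([ 0.0005, -0.0038, -0.0266]))
(array([0.1604, 0.1559, 0.1277]), array([ 0.0005, -0.0038, -0.0266]))
```

Request:
{"op": "play_rows", "data": {"commands": [-0.1, 0.027, 0.026, 0, 0, 0, -0.026, -0.1, 0.054, 0.052, 0, 0, 0, -0.026, -0.1, 0.081, 0.078, 0, 0, 0, -0.026, -0.1, 0.108, 0.104, 0, 0, 0, -0.026, -0.1, 0.135, 0.13, 0, 0, 0, -0.026, -0.1, 0.161, 0.156, 0, 0, 0, -0.026, -0.1, 0.161, 0.156, 0.01, 0, 0, -0.026, -0.1, 0.161, 0.156, 0.04, 0, 0, -0.026, -0.1, 0.161, 0.156, 0.07, 0, 0, -0.026, -0.1, 0.161, 0.156, 0.1, 0, 0, -0.026, -0.1, 0.161, 0.156, 0.12, 0, 0, -0.026, -0.1, 0.161, 0.156, 0.125, 0, 0, -0.026]}}

```text
clock: 29.4
tool_pos: [0.6353, -0.1188, 0.0776]
tool_rot: [-0.002, 0.999, 0.046, -0.006]
wrist_force: [-0.7, -0.4, 0.3]
width: 0.55
gripper_force: 0.0
```

Request:
{"op": "play_rows", "data": {"commands": [-0.1, 0, 0, 0, 0, 0, 0, -0.1, 0, 0, 0, 0, 0, 0, -0.1, 0, 0, 0, 0, 0, 0, 0.6, 0, 0, 0, 0, 0, 0, 0.6, 0, 0, 0, 0, 0, 0, 0.6, 0, 0, 0, 0, 0, 0, 0.6, 0, 0, 0, 0, 0, 0, 0.6, 0, 0, 0, 0, 0, 0, 0.6, 0, 0, 0, 0, 0, 0, 0.6, 0, 0, 0, 0, 0, 0]}}

```text
clock: 30.23
tool_pos: [0.6406, -0.1203, 0.0863]
tool_rot: [0.0, 0.999, 0.046, 0.001]
wrist_force: [-0.9, 0.6, 5.7]
width: 0.333
gripper_force: 25.0
```

Request:
{"op": "play_rows", "data": {"commands": [0.6, 0, 0, -0.01, 0, 0, 0, 0.6, 0, 0, -0.03, 0, 0, 0, 0.6, 0, 0, -0.05, 0, 0, 0, 0.6, 0, 0, -0.08, 0, 0, 0, 0.6, 0, 0, -0.11, 0, 0, 0, 0.6, 0, 0, -0.135, 0, 0, 0, 0.6, 0, 0, -0.135, 0, 0, 0, 0.6, 0, 0, -0.135, 0, 0, 0]}}

```text
clock: 30.9
tool_pos: [0.6407, -0.1204, 0.2218]
tool_rot: [0.0, 0.999, 0.046, 0.001]
wrist_force: [-0.3, 0.5, -2.5]
width: 0.333
gripper_force: 25.0
```

```bash
python3 - <<'E'
from cell import *
from h import *
s=arm.state();print(s['clock'],s['width'])
for z in(.22,.084): print(go(s,T(K,[[0,.114,z]])[0],K[2]))
E
```

```text
30.9 0.33319169716853275
(array([-0.1546, -0.2365,  0.0011]), array([ 0.001 , -0.0026,  0.0258]))
(array([-0.155 , -0.2366,  0.1371]), array([ 0.001 , -0.0026,  0.0258]))
```

Request:
{"op": "play_rows", "data": {"commands": [0.6, -0.02, -0.03, 0, 0, 0, 0.026, 0.6, -0.04, -0.06, 0, 0, 0, 0.026, 0.6, -0.06, -0.09, 0, 0, 0, 0.026, 0.6, -0.08, -0.12, 0, 0, 0, 0.026, 0.6, -0.1, -0.15, 0, 0, 0, 0.026, 0.6, -0.12, -0.18, 0, 0, 0, 0.026, 0.6, -0.14, -0.21, 0, 0, 0, 0.026, 0.6, -0.155, -0.2365, 0, 0, 0, 0.026, 0.6, -0.155, -0.2365, 0, 0, 0, 0.026, 0.6, -0.155, -0.2365, 0, 0, 0, 0.026]}}

```text
clock: 31.73
tool_pos: [0.4619, 0.1016, 0.2175]
tool_rot: [0.0, 0.999, 0.035, -0.002]
wrist_force: [0.3, -1.1, -1.8]
width: 0.336
gripper_force: 25.0
```

Request:
{"op": "play_rows", "data": {"commands": [0.6, 0, 0, 0.03, 0, 0, 0, 0.6, 0, 0, 0.06, 0, 0, 0, 0.6, 0, 0, 0.09, 0, 0, 0, 0.6, 0, 0, 0.115, 0, 0, 0, 0.6, 0, 0, 0.13, 0, 0, 0, 0.6, 0, 0, 0.136, 0, 0, 0, 0.6, 0, 0, 0.137, 0, 0, 0, 0.6, 0, 0, 0.137, 0, 0, 0, 0.6, 0, 0, 0.138, 0, 0, 0, 0.6, 0, 0, 0.139, 0, 0, 0, 0.6, 0, 0, 0.14, 0, 0, 0, 0.6, 0, 0, 0.14, 0, 0, 0]}}

```text
clock: 32.73
tool_pos: [0.4644, 0.1009, 0.081]
tool_rot: [-0.0, 0.999, 0.033, 0.001]
wrist_force: [-0.3, 0.0, -2.1]
width: 0.335
gripper_force: 25.0
```

Request:
{"op": "play_rows", "data": {"commands": [0.6, 0, 0, 0.0005, 0, 0, 0, 0.6, 0, 0, 0.001, 0, 0, 0, 0.6, 0, 0, 0.0015, 0, 0, 0, 0.6, 0, 0, 0.002, 0, 0, 0, 0.6, 0, 0, 0.002, 0, 0, 0, 0.6, 0, 0, 0.002, 0, 0, 0]}}

```text
clock: 33.23
tool_pos: [0.4639, 0.1009, 0.0783]
tool_rot: [-0.0, 0.999, 0.033, -0.0]
wrist_force: [0.0, 0.5, -1.1]
width: 0.335
gripper_force: 25.0
```

Request:
{"op": "play_rows", "data": {"commands": [0.6, 0, 0, 0.0005, 0, 0, 0, 0.6, 0, 0, 0.001, 0, 0, 0, 0.6, 0, 0, 0.001, 0, 0, 0, 0.6, 0, 0, 0.001, 0, 0, 0]}}

```text
clock: 33.57
tool_pos: [0.464, 0.1009, 0.0783]
tool_rot: [0.0, 0.999, 0.033, -0.0]
wrist_force: [-4.1, -0.7, 5.1]
width: 0.334
gripper_force: 25.0
```

Seated. Release, rise and back off to one side so the cameras can see the rack.

Request:
{"op": "play_rows", "data": {"commands": [-0.1, 0, 0, 0, 0, 0, 0, -0.1, 0, 0, 0, 0, 0, 0, -0.1, 0, 0, 0, 0, 0, 0, -0.1, 0, 0, 0, 0, 0, 0, -0.1, 0, 0, 0, 0, 0, 0, -0.1, 0, 0, -0.02, 0, 0, 0, -0.1, 0, 0, -0.05, 0, 0, 0, -0.1, 0, 0, -0.08, 0, 0, 0, -0.1, 0, 0, -0.12, 0, 0, 0, -0.1, 0, 0, -0.16, 0, 0, 0, -0.1, 0, 0, -0.19, 0, 0, 0, -0.1, 0, 0, -0.2, 0, 0, 0]}}

```text
clock: 34.57
tool_pos: [0.4662, 0.1011, 0.2838]
tool_rot: [-0.0, 0.999, 0.033, 0.005]
wrist_force: [0.8, -0.5, -0.1]
width: 0.546
gripper_force: 0.0
```

Request:
{"op": "play_rows", "data": {"commands": [-0.1, -0.02, -0.035, 0, 0, 0, 0, -0.1, -0.04, -0.07, 0, 0, 0, 0, -0.1, -0.06, -0.105, 0, 0, 0, 0, -0.1, -0.08, -0.14, 0, 0, 0, 0, -0.1, -0.1, -0.175, 0, 0, 0, 0, -0.1, -0.12, -0.21, 0, 0, 0, 0, -0.1, -0.14, -0.245, 0, 0, 0, 0, -0.1, -0.14, -0.28, 0, 0, 0, 0, -0.1, -0.14, -0.3, 0, 0, 0, 0, -0.1, -0.14, -0.3, 0, 0, 0, 0, -0.1, -0.14, -0.3, 0, 0, 0, 0]}}

```text
clock: 35.48
tool_pos: [0.3036, 0.391, 0.2759]
tool_rot: [0.001, 0.999, 0.034, -0.001]
wrist_force: [-0.5, 0.2, -0.2]
width: 0.55
gripper_force: 0.0
```

```bash
python3 - <<'E'
from cell import *
from h import *
s=arm.state();print(s['clock'],s['tool_pos'])
c=capture('top');im=c['pixels'].copy();b=[]
for q in proj(c,T(K,[[sx*.035,y+sy*.016,.09] for y in(-.114,-.038,.038,.114) for sx in(-1,1) for sy in(-1,1)])): im[tuple(q.round().astype(int)[::-1])]=(255,0,255)
a=cv2.resize(im[250:360,260:500],None,fx=3.2,fy=3.2,interpolation=cv2.INTER_NEAREST)
c=capture('scene');im=c['pixels']
d=cv2.resize(im[170:330,80:340],(768,240*2-240+0) if 0 else None,fx=768/260,fy=1.5*1.0,interpolation=cv2.INTER_CUBIC) if 0 else cv2.resize(im[180:310,80:340],(480,240))
d=cv2.copyMakeBorder(d,0,0,0,768-480,cv2.BORDER_CONSTANT)
cv2.imwrite('pics/f.png',np.vstack([a,d]))
E
```

```text
35.4833 [0.3035753  0.39104741 0.27587302]
```

View pics/f.png

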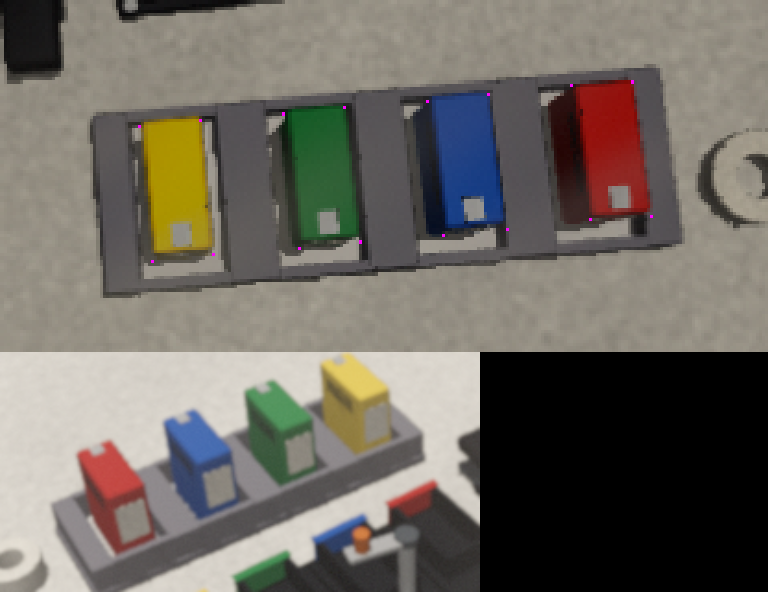

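All four stand upright in the rack: yellow (178,185), green (320,172), blue (465,162) and red (610,148), in reversed order. They are within about 4 mm of the predicted centres, and the gripper is clear. Handing in.

```bash
python3 -c "
from cell import *
print(sign_off())"
```

```text
the job is handed in; nothing more can be done
None
```

I moved all four cartridges into the rack in reverse order (left to right: yellow, green, blue, red), seated and upright within about 4 mm of centre by the last pictures, and handed the job in at about 36 s; no verdict was returned.

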